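Drop the pad dish into its hidden socket and park the print block in it

TASK

Get the block-printing station ready: slide the round wooden pad dish about on the deck, without lifting it off, until the peg beneath it drops into the hidden socket and the dish sits flush on the deck. Then stand the print block upright in the middle of the seated dish and let go. Do not knock over or shift the jars, dropper bottle and tealight.

Things in the scene. Friction and masses are not known exactly. Their poses are not given: they have to be found in the camera images.
- station: Print station fixed to the table: square plywood deck in a light wooden frame, 250 x 250 mm outside. The frame's four bars are 40 mm wide and 36 mm high (6 mm above the deck) round a 170 x 170 mm opening. Origin: the middle of its underside, on the table; x and y axes run along the bars.
- deck_centre (a point): Middle of the station's opening, at the deck's top, 30 mm above the table; axes as the station's. The deck has one blind round socket, 52 mm across, 17 mm deep, with a 2 mm chamfer; its centre is up to 18 mm along each axis from this point. At the start it is hidden under the dish, its centre 16 to 28 mm from the dish's axis, in an unknown direction.
- dish_centre (a point): Loose round dish of plain wood, 0.2 to 0.33 kg, 126 mm across its base flange, 34 mm high in all. The open tray on top has a flat floor 19 mm above the foot of the dish; its round wall is 104 mm across inside, 7 mm thick and rises 15 mm above the floor. This point is on the dish's axis, 17 mm above the foot (2 mm below the tray's floor); z is the axis.
- peg_foot (a point): Foot of the dish's central peg, on its axis. The peg is 49 mm across and 12 mm long; the dish stands on it at the start, the flange 12 mm above the deck. Only friction holds the dish: shut fingertips can push it from inside its tray wall. Within about 10 mm of the socket it leans some 10 degrees, low side towards it; pushed on that way it drops 12 mm and the flange lies flush.
- block_centre (a point): Carved wooden print block, 70 to 120 g, 50 mm (its x) by 62 mm (its y) by 68 mm high, standing on four short feet with its turned grip upward. The base is the lowest 28 mm; the grip above it is central, 28 mm across and 40 mm high, with its widest part near the top. This point is the block's centre, 34 mm above its underside.
- jam_jar_centre (a point): Bystander: jar with a red screw cap, 65 mm across, 97 mm high, standing about 95 mm from the print block on its +y side. This point is its centre, 48.5 mm above its underside.
- spice_jar_centre (a point): Bystander: spice jar with a dark cap, 44 mm across, 105 mm high, standing about 88 mm from the print block on its -y side. This point is its centre, 52.5 mm above its underside.
- dropper_centre (a point): Bystander: small brown dropper bottle, 34 mm across, 102 mm high, standing on the far left corner of the station's frame. This point is its centre, 51 mm above its underside.
- tealight_centre (a point): Bystander: tealight, 38 mm across, 15 mm high, standing on the near right corner of the station's frame. This point is its centre, 7.5 mm above its underside.
Mind the look-alikes: they are no part of the job. What is shaped like the part that bears block_centre but green is not meant.

How it is judged:
By the outcome, as a careful person would: the job done as asked, in the order asked, and still so for the second after the job is handed in, with the robot touching nothing.
It also fails if it takes over 67 s, if anything falls off the work surface, if the arm or the gripper's body presses on something with over 40 N, if the wrist force passes 120 N, or if a joint passes its speed limit or range.

ROBOT

A 6-joint arm with a two-finger parallel gripper is mounted at the origin on the work surface; the furniture and walls round the work are solid. World frame = base frame: x ahead of the robot, y to its left, z up, the work surface at z = 0. Lengths are in m, angles in rad, forces in N, time in s.
With the tool pointing down it reaches from about 0.25 to 0.85 m from the base axis. Payload 12.5 kg.
Tool frame: the origin (TCP) lies midway between the tips of the shut fingers; the grasp point (between the pads) lies 19 mm behind it; z points along the fingers, y is the direction in which the jaws open and shut (so a half turn about z gives the same grasp; the last joint's range is limited). The gripper opens to 93 mm and grips with 3 to 60 N. Pads are 15 mm wide; open, the fingers measure 128 mm over their backs; the gripper's body (75 mm by 188 mm) begins 65 mm behind the grasp point.
Start: joints at [1.254, 0.351, 1.652, -0, 1.139, -0.085], TCP at [0.126, 0.535, 0.219] pointing down, gripper open.
Joint ranges: [-2.75, 2.75], [-0.79, 2.1], [0.01, 2.65], [-1.57, 4.71], [0.07, 3.14], [-2.87, 2.87]. Speed limits (rad/s): [2.22, 2.22, 2.79, 3.14, 3.14, 3.14].

INTERFACE

Orientations are given as a unit quaternion [x, y, z, w].
In Python, from workcell import robot, imaging gives the robot as it stands. The module is installed in compiled form; this text tells all that it offers.
- The arm moves only by the tool play_rows, never from a script. Its argument "deltas" is a list of rows, each a list of 5 numbers: the finger opening in mm, from 0 to 93, then the shift along the world's x, y, z in mm, then the turn about the world's z in rad. In form: [[hand, dx, dy, dz, twist], ...]. A call has 1 to 12 rows; each row shifts and turns the commanded pose from where the row before left it; what a row does not reach is not made up. A row lasts 1/10 s, in which the tool goes at most 50 mm and 8.59 degrees, less where a joint would pass 70% of its speed; a pose out of reach is approached as far as the arm can. A call is refused whole if a number of a shift passes 50 or a number of a turn 0.15, either way. A call with a gripper value outside its range is refused whole. The fingers move at their own pace and stop on an object; "grip_force" is the grip in N (left out, the last holds). Time passes only in rows, so rows that do not move let the fingers close. It gives the time, the measured TCP pose, the force and the opening at its end, in the units of the state.
- robot.observe(): the state, without advancing time (a new reading comes with each control period).
- imaging.read_camera(name): name is "scene" or "side" or "wrist"; returns a dict with "image" (384x512x3 uint8, blue, green, red), "vfov" (degrees; the focal length in pixels is half the picture's height over the tangent of half this angle, whatever the lens; pixels are square), "cx", "cy" (the principal point, pixels), "R" (3x3) and "t" (3): a world point X has camera coordinates R X + t; the wrist camera has in their place "T_tool_cam" (4x4, takes a point from camera to tool coordinates, whose origin is the TCP and whose axes are the flange's). Camera axes: x right, y down, z forward; pixel columns grow to the right and rows downward; lengths in m; the calibration is good to about 2 mm. A picture is of the moment at which its call begins: read the wrist's pose just before it. There is no depth.
- robot.sign_off(): hands the job in, once; it reports no verdict.
The state is a dict: "time_s": time; "joint_positions": joint angles; "qvel": joint speeds; "joint_torque": joint torques, N m; "tcp_pos": TCP position; "tcp_rot": TCP orientation; "force": force on the tool from outside, world axes, zero at the start; "wrist_torque": the same for the moment, N m; "width": finger opening in m.
Only numpy, scipy, OpenCV 4.12 (cv2) and the standard library are available. Lean on these libraries where they do the work, as an engineer would, in place of code of your own. Each camera call takes 0.05 s, during which the arm holds its last target.

## Working session

There is one attempt and no reset: what is moved stays moved. The work goes in short steps, Python scripts to look and compute and a tool call to move; the robot and the scene stay as the last step left them, time stands still between calls to the robot, and variables do not carry over. Pictures are saved under pics/ and viewed, and the job is handed in when it is done.

Besides the shell and the picture viewer there is one more tool, called after ">>>" by a JSON object that holds its "fn" and its "kwargs", one argument or row to a line. play_rows: Moves the arm, as the interface text tells. Its arguments: {"type":"object","properties":{"deltas":{"type":"array"},"grip_force":{"type":"number"}},"required":["deltas"]}

```bash
ls; mkdir -p pics
cat > h.py <<'E'
import numpy as np, cv2
from scipy.spatial.transform import Rotation as Rn
from workcell import robot, imaging
def cam(name):
    s=robot.observe(); c=imaging.read_camera(name)
    h=c["image"].shape[0]; c["f"]=h/2/np.tan(np.radians(c["vfov"])/2)
    if name=="wrist":
        T=np.eye(4);T[:3,:3]=Rn.from_quat(s["tcp_rot"]).as_matrix();T[:3,3]=s["tcp_pos"]
        W=T@np.array(c["T_tool_cam"]); c["R"]=W[:3,:3].T; c["t"]=-W[:3,:3].T@W[:3,3]
    c["R"]=np.array(c["R"]);c["t"]=np.array(c["t"]);return c
def proj(c,X):
    p=np.atleast_2d(X)@c["R"].T+c["t"]; return np.c_[c["cx"]+c["f"]*p[:,0]/p[:,2],c["cy"]+c["f"]*p[:,1]/p[:,2]]
def onz(c,u,v,z):
    d=c["R"].T@np.array([(u-c["cx"])/c["f"],(v-c["cy"])/c["f"],1]);o=-c["R"].T@c["t"]
    return o+d*(z-o[2])/d[2]
E
python3 - <<'E'
from h import *
for n in ("scene","side","wrist"):
    c=cam(n);cv2.imwrite(f"pics/{n}0.png",c["image"]);print(n,c["f"],c["cx"],c["cy"],-c["R"].T@c["t"],c["R"][2])
    np.savez(f"pics/{n}0.npz",**{k:c[k] for k in("image","f","cx","cy","R","t")})
s=robot.observe();print(s)
E
```

```text
pics
scene 478.0125698977357 254.63825067206045 188.30849194549 [-0.54197999  0.66751346  1.29450574] [ 0.62905889 -0.33151658 -0.7031228 ]
side 391.34080458962995 256.31160625511376 188.27774082215646 [ 0.14802328 -0.88005007  0.83234655] [ 0.30689059  0.74526228 -0.59194788]
wrist 340.80330282797877 255.72594907772677 190.47599443003978 [0.05939683 0.55014338 0.3834492 ] [ 0.23984585 -0.05985304 -0.96896418]
{'time_s': 0.15, 'joint_positions': array([ 1.25441163e+00,  3.51108011e-01,  1.65227704e+00, -8.20851555e-06,
        1.13909335e+00, -8.46137717e-02]), 'qvel': array([ 0.00134462, -0.00069455, -0.00203699,  0.00061252, -0.00069806,
        0.00047065]), 'joint_torque': array([ 4.76870919e-04, -4.97457826e+01, -2.85347646e+01,  6.98523433e-02,
        2.45698012e-02, -6.30606223e-05]), 'tcp_pos': array([0.12623737, 0.53504396, 0.21822755]), 'tcp_rot': array([ 1.15624540e-01,  9.93292892e-01, -4.34741907e-04, -8.45493906e-05]), 'force': array([ 0.2397722 , -0.00375714, -0.68584905]), 'wrist_torque': array([ 0.01893223, -0.03799614, -0.00240204]), 'width': 0.09309271528583406}
```

View pics/scene0.png

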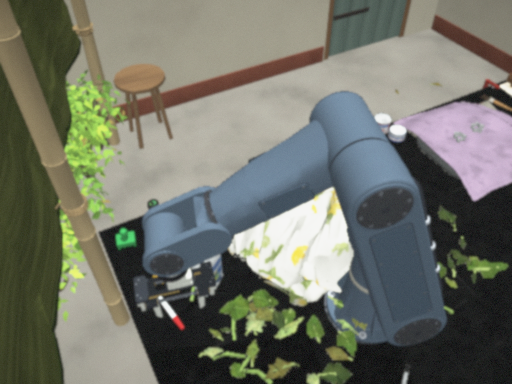

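View pics/side0.png

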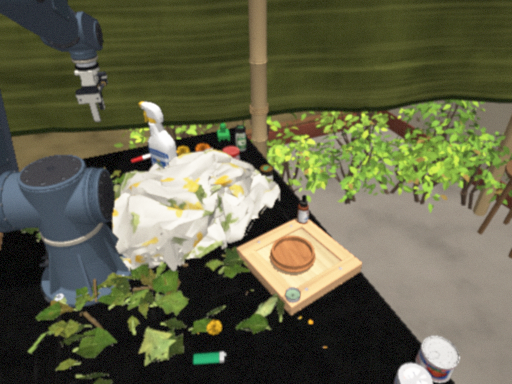

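View pics/wrist0.png

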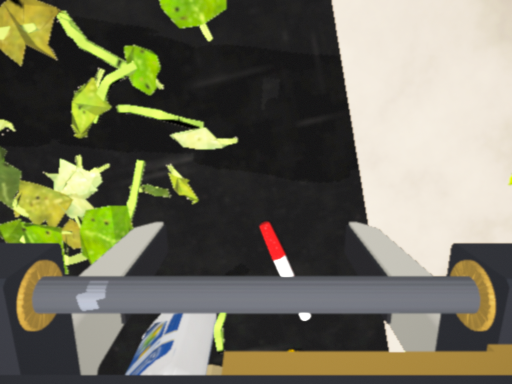

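Run:
```python
from h import *
a=cv2.imread("pics/side0.png");b=cv2.imread("pics/scene0.png")
cv2.imwrite("pics/c1.png",cv2.resize(a[100:220,120:320],None,fx=4,fy=4,interpolation=2))
cv2.imwrite("pics/c2.png",cv2.resize(a[190:320,220:380],None,fx=4.5,fy=4.5,interpolation=2))
cv2.imwrite("pics/c3.png",cv2.resize(b[180:300,90:260],None,fx=4.5,fy=4.5,interpolation=2))
```

```text
(no output)
```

View pics/c1.png

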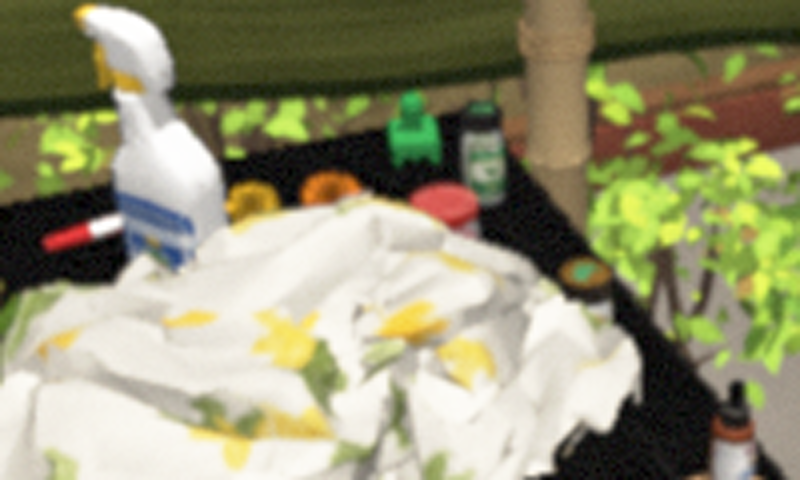

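View pics/c2.png

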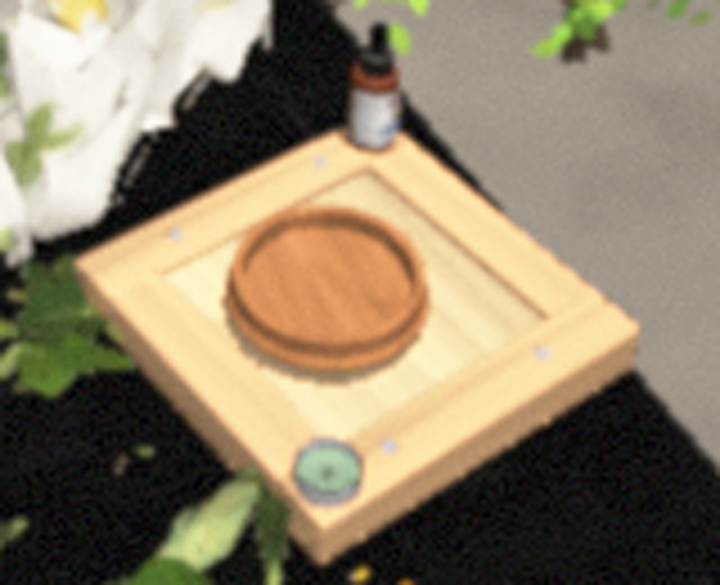

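View pics/c3.png

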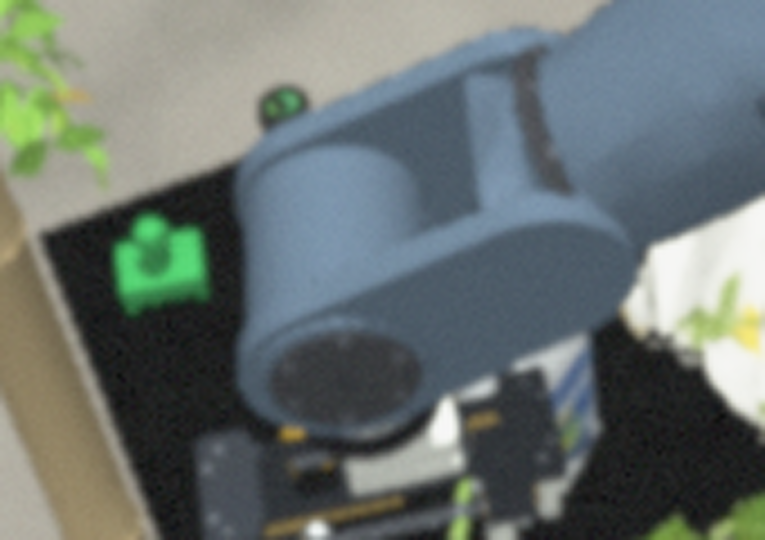

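```bash
cat >> h.py <<'E'
def load(n):
    return dict(np.load(f"pics/{n}.npz"))
E
python3 - <<'E'
from h import *
c=load("side0")
for n,u,v,z in [("jam",231,149,.097),("spice",266.5,167.5,.105),("dark2",240.5,127,.1),("green base",223.5,140,.0),("dropperbase",220+374/4.5,190+140/4.5,.036),("tealight",220+327/4.5,190+470/4.5,.051),
 ("stL",220+78/4.5,190+265/4.5,.036),("stN",220+322/4.5,190+525/4.5,.036),("stR",220+638/4.5,190+325/4.5,.036),("stF",220+395/4.5,190+128/4.5,.036),
 ("dishrim l",220+230/4.5,190+280/4.5,.064+.0),("rimr",220+428/4.5,190+285/4.5,.064),("rimfar",220+330/4.5,190+207/4.5,.076),("rimnear",220+325/4.5,190+352/4.5,.076)]:
    print(n,onz(c,u,v,z))
c=load("scene0");print(onz(c,125,247,0))
E
```

```text
jam [0.53936077 0.30870247 0.097     ]
spice [0.60288681 0.13096796 0.105     ]
dark2 [0.63194655 0.45127345 0.1       ]
green base [0.58741619 0.55069657 0.        ]
dropperbase [ 0.62593348 -0.09324641  0.036     ]
tealight [ 0.4628209  -0.33885847  0.051     ]
stL [ 0.39815698 -0.12341115  0.036     ]
stN [ 0.44958525 -0.36005019  0.036     ]
stR [ 0.69057323 -0.30719125  0.036     ]
stF [ 0.64514246 -0.08802249  0.036     ]
dishrim l [ 0.46883345 -0.1987091   0.064     ]
rimr [ 0.57570271 -0.25016682  0.064     ]
rimfar [ 0.54683804 -0.17738773  0.076     ]
rimnear [ 0.48953376 -0.28222074  0.076     ]
[0.57818952 0.58353785 0.        ]
```

>>> {"fn": "play_rows", "kwargs": {
  "deltas": [
    [93,0,0,50,0],
    [93,0,0,50,0],
    [93,10,-10,50,0],
    [93,40,-35,50,0],
    [93,45,-45,0,0],
    [93,45,-45,0,0],
    [93,45,-45,0,0],
    [93,45,-45,0,0],
    [93,45,-45,0,0],
    [93,45,-40,0,0],
    [93,0,0,0,0],
    [93,0,0,0,0]
  ]
}}

```text
time_s: 1.35
tcp_pos: [0.3779, 0.2911, 0.4007]
tcp_rot: [0.117, 0.993, -0.0, -0.0]
force: [0.0, 0.8, 0.6]
width: 0.0927
```

```bash
cat >> h.py <<'E'
def snap(n,name="wrist"):
    c=cam(name);cv2.imwrite(f"pics/{n}.png",c["image"]);np.savez(f"pics/{n}.npz",**{k:c[k] for k in("image","f","cx","cy","R","t")});s=robot.observe();print(s["time_s"],s["tcp_pos"],s["force"],s["width"],Rn.from_matrix(c["R"]).as_euler("zyx"));return c
E
python3 -c "
from h import *
snap('w1');snap('sc1','scene')"
```

```text
1.4 [0.37722279 0.29181386 0.40082738] [-1.09005762 -0.04693059 -0.52891034] 0.09311021730864302 [-1.33698068e+00 -2.54196671e-03 -2.89236183e+00]
1.45 [0.37686667 0.29228052 0.40092164] [-0.2403064  -0.01091391 -1.10919618] 0.0931762372652756 [ 2.06449787 -0.00878261  2.35061418]
```

View pics/w1.png

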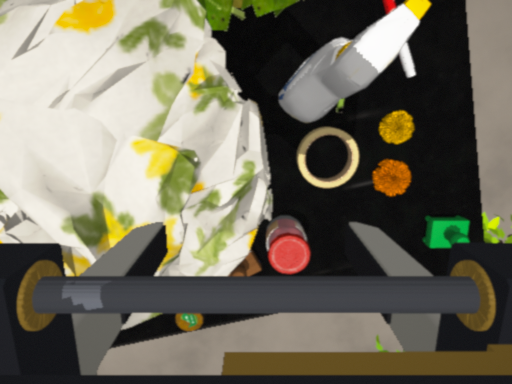

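View pics/sc1.png

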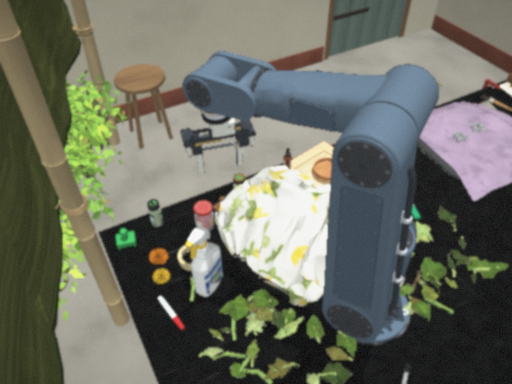

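>>> {"fn": "play_rows", "kwargs": {
  "deltas": [
    [93,40,-10,0,0],
    [93,45,-15,0,0],
    [93,45,-20,0,0],
    [93,40,-15,0,0],
    [93,0,0,0,0],
    [93,0,0,0,0]
  ]
}}

```text
time_s: 2.05
tcp_pos: [0.547, 0.2328, 0.4004]
tcp_rot: [0.115, 0.993, -0.0, -0.001]
force: [-0.1, 0.5, 0.8]
width: 0.0929
```

```bash
python3 -c "
from h import *
snap('w2');snap('sc2','scene')"
```

```text
2.1 [0.54649038 0.23303373 0.40091785] [ 0.04379766 -0.19495097 -0.2568267 ] 0.0927445675064438 [-1.34028514e+00 -2.62064861e-03 -2.89289552e+00]
2.15 [0.54626713 0.23307471 0.40131999] [-1.03275985 -0.27811721  0.48866403] 0.09292149714922246 [ 2.06449787 -0.00878261  2.35061418]
```

View pics/w2.png

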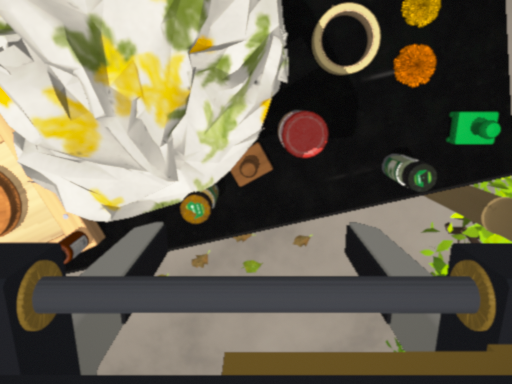

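View pics/sc2.png

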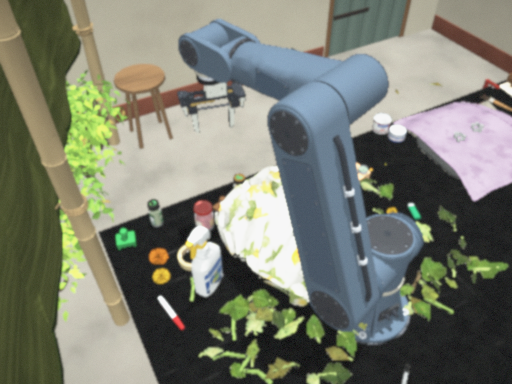

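Run:
```python
from h import *
c=load("w2")
cv2.imwrite("pics/c4.png",cv2.resize(c["image"][80:240,130:340],None,fx=3.8,fy=3.8,interpolation=2))
for n,u,v,z in [("grip",249,166,.062),("jam",303,133,.097),("spice",195,208,.105)]: print(n,onz(c,u,v,z))
for p in [(230,178),(238,188),(271,172),(264,145)]: print(onz(c,*p,.028))
```

```text
grip [0.56542745 0.21600921 0.062     ]
jam [0.53202892 0.30035088 0.097     ]
spice [0.59927081 0.13032306 0.105     ]
[0.58325985 0.17944666 0.028     ]
[0.60232899 0.18801295 0.028     ]
[0.58872221 0.24599301 0.028     ]
[0.54397638 0.24468325 0.028     ]
```

View pics/c4.png

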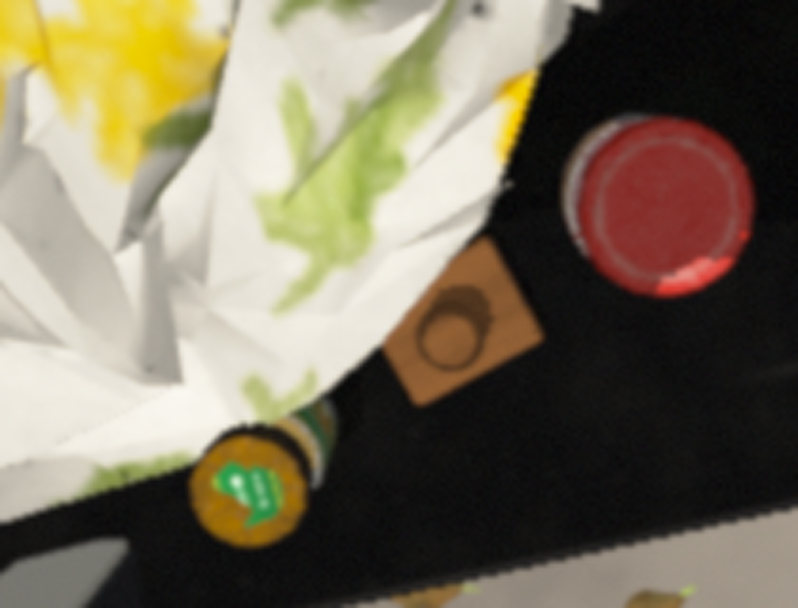

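>>> {"fn": "play_rows", "kwargs": {
  "deltas": [
    [93,0,-45,0,0],
    [93,0,-45,0,0],
    [93,0,-45,0,0],
    [93,0,-45,0,0],
    [93,0,-45,0,0],
    [93,0,-45,0,0],
    [93,0,-45,0,0],
    [93,0,-45,0,0],
    [0,0,-45,0,0],
    [0,0,-20,0,0],
    [0,0,0,0,0],
    [0,0,0,0,0]
  ]
}}

```text
time_s: 3.35
tcp_pos: [0.5474, -0.1918, 0.4015]
tcp_rot: [0.115, 0.993, 0.0, 0.0]
force: [0.3, 0.1, -0.0]
width: 0.0655
```

```bash
python3 -c "
from h import *
snap('w3');snap('s3','side');print(robot.observe()['joint_positions'])"
```

```text
3.4 [ 0.54749309 -0.19153003  0.40150226] [0.40777974 0.56832646 0.93220302] 0.06155869270146895 [-1.34020523e+00 -2.01497449e-03 -2.89113037e+00]
3.45 [ 0.54757033 -0.19147059  0.40149325] [ 0.22116807 -0.40645033 -0.59231973] 0.05738202801385838 [ 0.40056547 -0.01353006  2.20433706]
[-4.16767354e-01  2.93076478e-01  1.29022437e+00  2.84464128e-04
  1.55767620e+00 -1.75773187e+00]
```

View pics/w3.png

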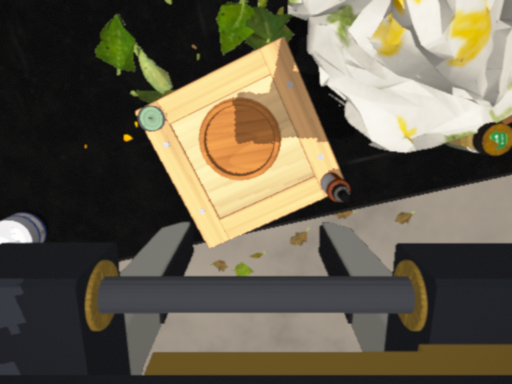

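View pics/s3.png

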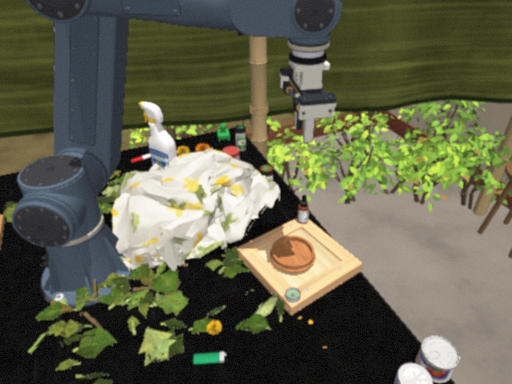

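Run:
```python
from h import *
c=load("w3")
cv2.imwrite("pics/c5.png",cv2.resize(c["image"][30:255,125:355],None,fx=2.6,fy=2.6,interpolation=2))
```

```text
(no output)
```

View pics/c5.png

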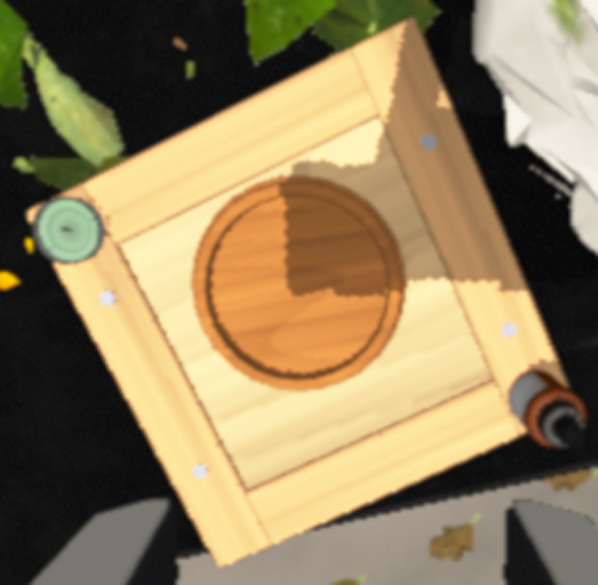

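Run:
```python
from h import *
from scipy.optimize import least_squares
c=load("w3")
U=lambda p:(125+p[0]/2.6,30+p[1]/2.6)
out=np.array([U(p) for p in [(413,20),(220,566)]])
inn=np.array([U(p) for p in [(383,116),(118,243),(247,490),(497,380)]])
def f(q):
    x,y,a=q;R=np.array([[np.cos(a),-np.sin(a)],[np.sin(a),np.cos(a)]])
    P=lambda s,h,z:np.c_[np.array(s)*h@R.T+[x,y],np.full(len(s),z)]
    # image: top=-x,right=+y
    o=proj(c,P([(-1,1),(1,-1)],.125,.036)); i=proj(c,P([(-1,1),(-1,-1),(1,-1),(1,1)],.085,.034))
    return np.r_[(o-out).ravel(),(i-inn).ravel()]
r=least_squares(f,[.546,-.22,.19]);print(r.x,np.abs(r.fun).max(),r.fun.round(1))
# dish: colored mask not robust; use rim points (outer wall/flange extremes)
for z in(.05,.06,.076):
    print(z,onz(c,*U((195,284)),z),onz(c,*U((405,284)),z),onz(c,*U((299,178)),z),onz(c,*U((299,390)),z))
# tray floor circle
for p in [(208,285),(390,285),(299,190),(299,379)]: print(onz(c,*U(p),.061),onz(c,*U(p),.076))
```

```text
[ 0.54592649 -0.21168338  0.20580414] 2.037470389803289 [ 1.5 -2.  -0.4  1.6 -0.9  0.   0.3  0.4  0.   0.5 -0.8  0.1]
0.05 [ 0.51201976 -0.27174337  0.05      ] [ 0.53982096 -0.15321393  0.05      ] [ 0.46818839 -0.19880872  0.05      ] [ 0.58689281 -0.22811301  0.05      ]
0.06 [ 0.51140689 -0.26990877  0.06      ] [ 0.53867007 -0.15367319  0.06      ] [ 0.46842378 -0.1983856   0.06      ] [ 0.58483095 -0.22712277  0.06      ]
0.076 [ 0.5104263  -0.26697342  0.076     ] [ 0.53682864 -0.15440801  0.076     ] [ 0.46880039 -0.19770861  0.076     ] [ 0.58153198 -0.2255384   0.076     ]
[ 0.51357526 -0.26269     0.061     ] [ 0.51258983 -0.26014677  0.076     ]
[ 0.53716316 -0.16212282  0.061     ] [ 0.5354781  -0.16256246  0.076     ]
[ 0.47466701 -0.19987873  0.061     ] [ 0.47483561 -0.19919851  0.076     ]
[ 0.57825065 -0.22545019  0.061     ] [ 0.57534692 -0.22401151  0.076     ]
```

>>> {"fn": "play_rows", "kwargs": {
  "deltas": [
    [55,-10,-10,-20,-0.14],
    [55,-12,-10,-20,-0.14],
    [55,0,0,-30,-0.14],
    [55,0,0,-30,-0.14],
    [55,0,0,-30,-0.14],
    [55,0,0,-40,-0.14],
    [55,0,0,-40,-0.14],
    [55,0,0,-40,-0.14],
    [55,0,0,-20,0],
    [55,0,0,0,0],
    [55,0,0,0,0]
  ]
}}

```text
time_s: 4.55
tcp_pos: [0.5261, -0.2126, 0.132]
tcp_rot: [0.625, 0.781, 0.0, 0.0]
force: [0.3, 0.1, 1.0]
width: 0.0549
```

```bash
python3 -c "
from h import *
snap('w4');snap('s4','side');print(robot.observe()['joint_positions'],robot.observe()['tcp_rot'])"
```

```text
4.6 [ 0.52642821 -0.21299731  0.13264862] [0.0560097  0.40187825 0.43558418] 0.05529801946592103 [-2.21051489e-01 -3.63564987e-04 -2.88912644e+00]
4.65 [ 0.52646202 -0.21320959  0.13281362] [-0.1376593  -0.07649876 -0.11652258] 0.05500726504233845 [ 0.40056547 -0.01353006  2.20433706]
[-4.66768752e-01  4.82835460e-01  1.68539720e+00  3.31218539e-05
  9.70584393e-01 -6.86884494e-01] [6.25169633e-01 7.80487670e-01 3.00744175e-04 1.35488994e-03]
```

View pics/w4.png

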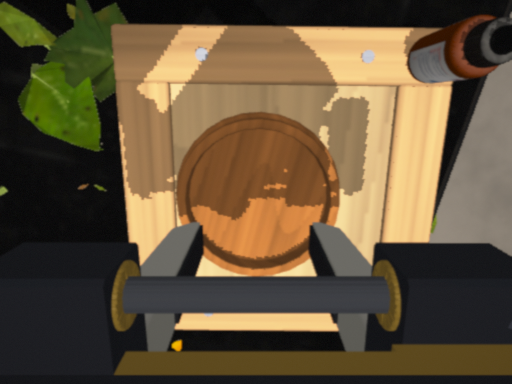

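View pics/s4.png

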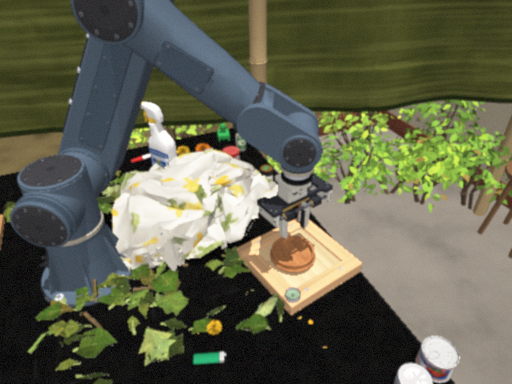

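Run:
```python
from h import *
c=load("w4")
print(proj(c,[.5264,-.2130,.1326]),proj(c,[.5264,-.2130,.07]))
for z in(.05,.065,.076):
    print(z,[onz(c,*p,z)[:2].round(4) for p in [(177,192),(338,192),(257,112),(257,274)]])
print("in",[onz(c,*p,.076)[:2].round(4) for p in [(188,192),(328,192),(257,122),(257,264)]])
```

```text
[[257.65371125 238.56444384]] [[257.19360832 203.79582696]]
0.05 [array([ 0.4671, -0.223 ]), array([ 0.5849, -0.1965]), array([ 0.5127, -0.1528]), array([ 0.5406, -0.276 ])]
0.065 [array([ 0.4697, -0.2184]), array([ 0.5804, -0.1935]), array([ 0.5126, -0.1524]), array([ 0.5387, -0.2682])]
0.076 [array([ 0.4716, -0.215 ]), array([ 0.5771, -0.1913]), array([ 0.5125, -0.1521]), array([ 0.5374, -0.2624])]
in [array([ 0.4788, -0.2134]), array([ 0.5705, -0.1928]), array([ 0.5139, -0.1582]), array([ 0.5357, -0.2548])]
```

>>> {"fn": "play_rows", "kwargs": {
  "deltas": [
    [55,0,2,-30,0],
    [55,0,0,-24,0],
    [55,0,0,-8,0],
    [60,0,0,0,0],
    [64,0,0,0,0],
    [64,0,0,0,0],
    [64,0,0,0,0]
  ]
}}

```text
time_s: 5.35
tcp_pos: [0.526, -0.2116, 0.07]
tcp_rot: [0.626, 0.78, 0.0, 0.001]
force: [-0.2, -0.0, -0.4]
width: 0.0639
```

```bash
python3 -c "
from h import *
snap('w5');snap('s5','side')
a=cv2.imread('pics/s5.png');cv2.imwrite('pics/c6.png',cv2.resize(a[180:320,220:380],None,fx=4,fy=4,interpolation=2))"
```

```text
5.4 [ 0.52585199 -0.21147498  0.06975913] [ 0.06593468 -0.65835107 -0.9657547 ] 0.06402097786861125 [-2.19316897e-01  1.33611634e-04 -2.88860669e+00]
5.45 [ 0.525757   -0.21145952  0.06959883] [ 0.47279702 -0.04689846  1.0411079 ] 0.06414556699618636 [ 0.40056547 -0.01353006  2.20433706]
```

View pics/w5.png

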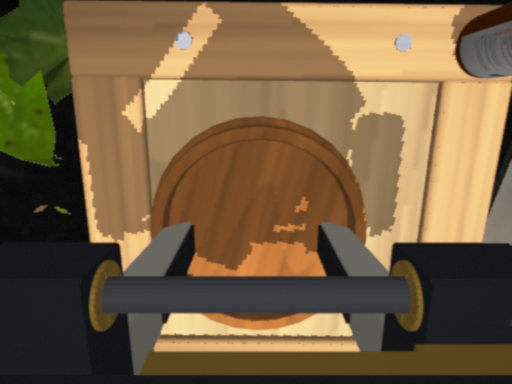

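View pics/c6.png

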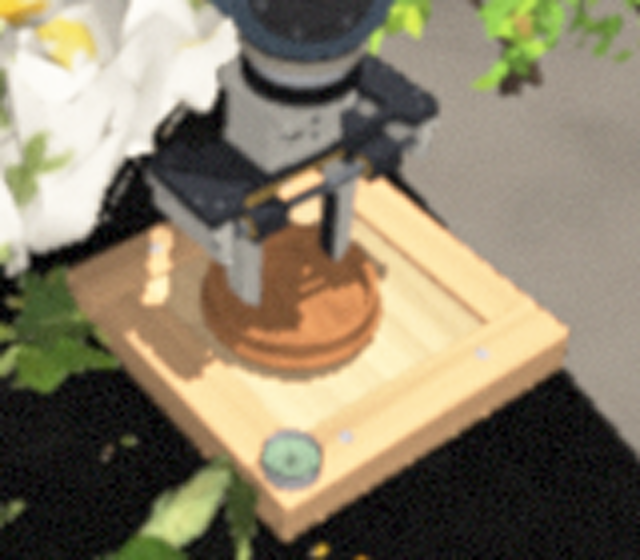

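>>> {"fn": "play_rows", "kwargs": {
  "deltas": [
    [64,3,0.6,-2,0],
    [64,3,0.6,0,0],
    [64,3,0.6,0,0],
    [64,3,0.6,0,0],
    [64,2,0.4,0,0],
    [64,0,0,0,0]
  ]
}}

```text
time_s: 6.05
tcp_pos: [0.5398, -0.2084, 0.067]
tcp_rot: [0.626, 0.78, 0.0, 0.0]
force: [-1.0, 1.0, 0.1]
width: 0.0643
```

```bash
cat >> h.py <<'E'
def both(n):
    a=snap('w'+n)["image"];b=snap('s'+n,'side')["image"]
    b=cv2.resize(b[190:320,220:350],(576,576),interpolation=2)[:, :380]
    b=cv2.resize(snap_last[180:310,220:380] if False else cv2.imread(f'pics/s{n}.png')[200:300,235:355],None,fx=3.3,fy=3.3,interpolation=2)
    a=a[80:384,100:440]
    o=np.zeros((max(a.shape[0],b.shape[0]),a.shape[1]+b.shape[1],3),np.uint8);o[:a.shape[0],:a.shape[1]]=a;o[:b.shape[0],a.shape[1]:]=b
    cv2.imwrite(f'pics/b{n}.png',o)
E
python3 -c "
from h import *
both('6')"
```

```text
6.1 [ 0.53955548 -0.20843714  0.06694367] [ 0.39210895 -0.2329784  -0.72800706] 0.06391534278092227 [-2.19486646e-01 -9.52491696e-04 -2.88952121e+00]
6.15 [ 0.53945178 -0.20849811  0.06695361] [-0.28047254 -0.81946387 -0.15480057] 0.06388982358310392 [ 0.40056547 -0.01353006  2.20433706]
```

View pics/b6.png

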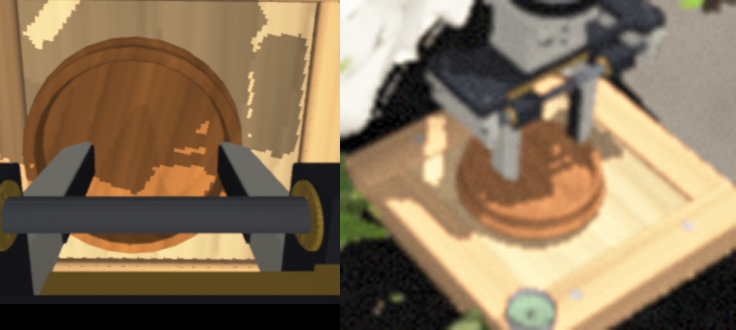

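>>> {"fn": "play_rows", "kwargs": {
  "deltas": [
    [64,2,0.4,0,0],
    [64,2,0.4,0,0],
    [64,2,0.4,0,0],
    [64,0,0,0,0]
  ]
}}

```text
time_s: 6.55
tcp_pos: [0.5458, -0.2073, 0.067]
tcp_rot: [0.626, 0.78, 0.0, 0.0]
force: [-0.4, 0.6, -0.8]
width: 0.0641
```

```bash
python3 -c "
from h import *
both('7')
cv2.imwrite('pics/st.png',np.vstack([load('w%d'%i)['image'][80:280,100:440] for i in (5,6,7)]))"
```

```text
6.6 [ 0.54561155 -0.20727432  0.06697836] [-0.95790595  0.15790236 -0.1312824 ] 0.06379236071983699 [-2.19412329e-01 -9.28280535e-04 -2.88950401e+00]
6.65 [ 0.54549787 -0.20727731  0.06694674] [0.50477744 0.28439837 0.53006504] 0.06420601474459785 [ 0.40056547 -0.01353006  2.20433706]
```

View pics/b7.png

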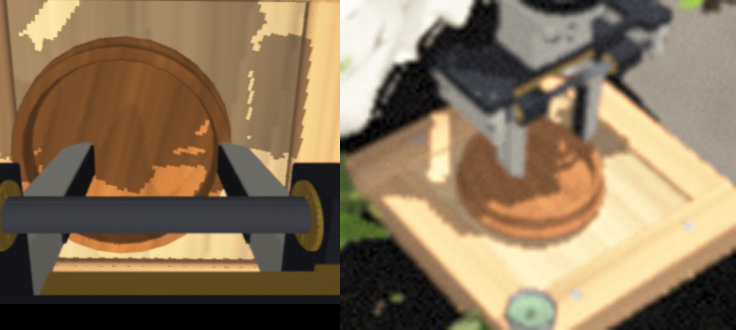

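View pics/st.png

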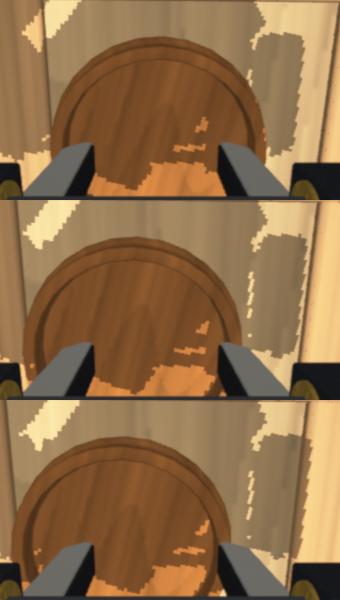

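Run:
```python
from h import *
c=load("w7");p=np.array([.5456,-.2073,.067]);s=robot.observe();R=Rn.from_quat(s["tcp_rot"]).as_matrix();print(R[:,1])
for d in(-.05,-.04,-.032,0,.032,.04,.05):
    print(d,proj(c,p+R[:,1]*d),proj(c,p+R[:,1]*d+[0,0,.05]))
for z in (.047,.076): print(z,onz(c,112,235,z),onz(c,332,235,z),onz(c,220,117,z))
im=c["image"].copy()
for d in(-.05,-.032,0,.032,.05):
    q=proj(c,p+R[:,1]*d)[0]; cv2.circle(im,(int(q[0]),int(q[1])),3,(255,0,255),-1)
for zz,r,col in((.0765,.059,(0,255,0)),(.042,.063,(255,0,0)),(.061,.052,(0,255,255))):
    t=np.linspace(0,6.28,90);P=np.c_[.5255+r*np.cos(t),-.2115+r*np.sin(t),np.full(90,zz)]
    cv2.polylines(im,[proj(c,P).astype(int).reshape(-1,1,2)],True,col,1)
cv2.imwrite("pics/d7.png",cv2.resize(im,None,fx=1.5,fy=1.5))
```

```text
[ 9.76099264e-01  2.17325142e-01 -9.35090516e-05]
-0.05 [[160.6681116  237.17331871]] [[124.74811038 287.8149279 ]]
-0.04 [[179.91979124 237.18556005]] [[151.24799307 287.83463036]]
-0.032 [[195.32226872 237.19535385]] [[172.45004764 287.85039393]]
0 [[256.94225874 237.23453543]] [[257.27736823 287.9134624 ]]
0.032 [[318.57838162 237.27372727]] [[342.13526495 287.97655361]]
0.04 [[333.98993385 237.28352683]] [[363.35451859 287.99232996]]
0.05 [[353.25579277 237.29577719]] [[389.88127484 288.01205241]]
0.047 [ 0.46490725 -0.23228849  0.047     ] [ 0.58968776 -0.20441328  0.047     ] [ 0.51329405 -0.15274242  0.047     ]
0.076 [ 0.47515777 -0.21806125  0.076     ] [ 0.58041103 -0.19454831  0.076     ] [ 0.51597239 -0.15096357  0.076     ]
```

View pics/d7.png

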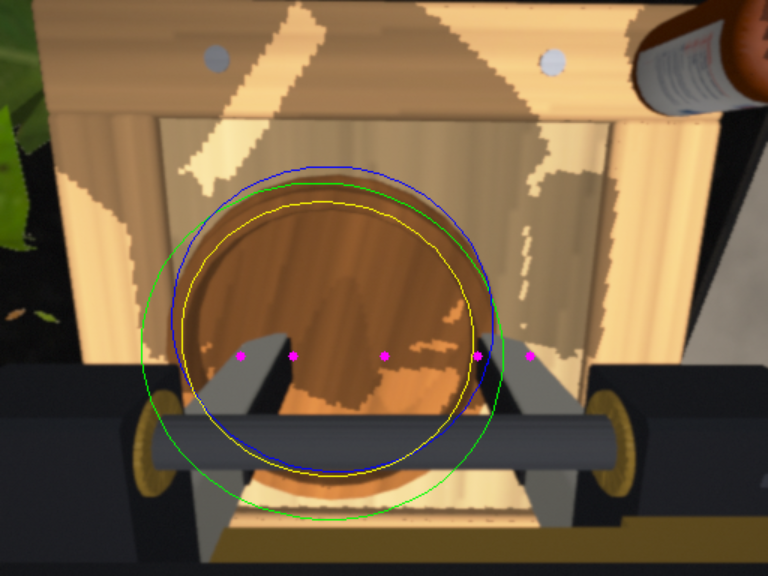

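>>> {"fn": "play_rows", "kwargs": {
  "deltas": [
    [60,-10,-3,0,0],
    [60,-10,-3,0,0],
    [58,0,0,0,0],
    [58,0,0,0,0]
  ]
}}

```text
time_s: 7.05
tcp_pos: [0.5252, -0.2136, 0.0672]
tcp_rot: [0.626, 0.78, 0.0, 0.0]
force: [-0.3, 0.2, -0.6]
width: 0.058
```

```bash
cat >> h.py <<'E'
def overlay(c,x,y,dz=0,out=None,tcp=None,tilt=(0,0)):
    im=cv2.resize(c["image"],None,fx=1.5,fy=1.5)
    Rt=Rn.from_rotvec([tilt[0],tilt[1],0]).as_matrix()
    for zz,r,col in((.034,.059,(0,255,0)),(.012,.063,(255,0,0)),(.034,.052,(0,255,255))):
        t=np.linspace(0,6.28,90);P=np.c_[r*np.cos(t),r*np.sin(t),np.full(90,zz)]@Rt.T+[x,y,.03+dz]
        cv2.polylines(im,[(proj(c,P)*1.5+.25).astype(int).reshape(-1,1,2)],True,col,1)
    cv2.imwrite(out,im)
E
python3 - <<'E'
from h import *
c=snap('w8');overlay(c,.526,-.213,0,"pics/d8.png")
E
```

```text
7.1 [ 0.52551481 -0.21350608  0.06720092] [0.59381447 0.30834849 0.1353864 ] 0.05802575753562145 [-2.18596687e-01 -9.12463412e-04 -2.88949080e+00]
```

View pics/d8.png

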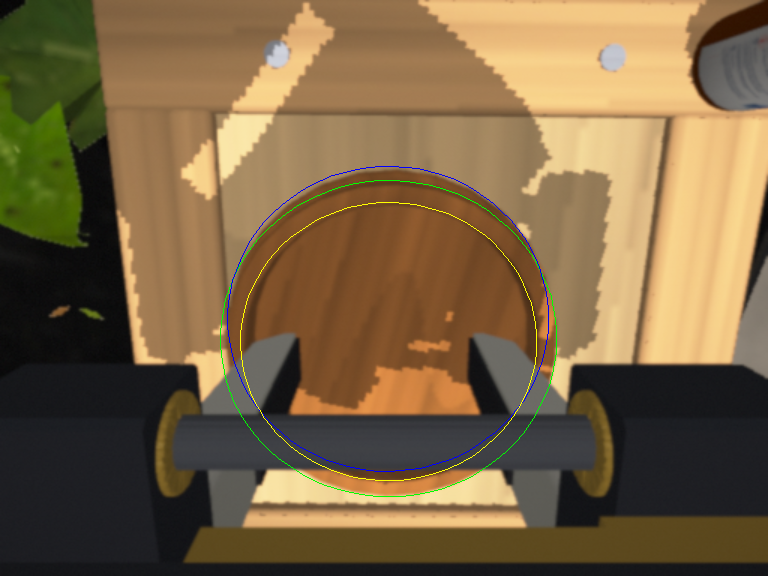

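>>> {"fn": "play_rows", "kwargs": {
  "deltas": [
    [58,0,0,-7,0],
    [58,0,0,-7,0],
    [64,0,0,0,0],
    [64,0,0,0,0],
    [64,2,0.4,0,0],
    [64,2,0.4,0,0],
    [64,2,0.4,0,0],
    [64,2,0.4,0,0],
    [64,2,0.4,0,0],
    [64,0,0,0,0]
  ]
}}

```text
time_s: 8.1
tcp_pos: [0.5357, -0.2112, 0.053]
tcp_rot: [0.626, 0.78, 0.0, -0.0]
force: [-0.7, -0.5, -0.8]
width: 0.064
```

Run:
```python
from h import *
both('9');c=load('w9');p=robot.observe()["tcp_pos"];overlay(c,p[0],p[1],0,"pics/d9.png")
```

```text
8.15 [ 0.53563143 -0.21125621  0.05299448] [-0.73040833 -0.31689139  0.27778167] 0.06389477048337801 [-2.19409781e-01 -1.07372123e-03 -2.88963397e+00]
8.2 [ 0.53557133 -0.21130236  0.05303199] [-0.73102011  0.06954437 -1.39021447] 0.06397508287299869 [ 0.40056547 -0.01353006  2.20433706]
```

View pics/b9.png

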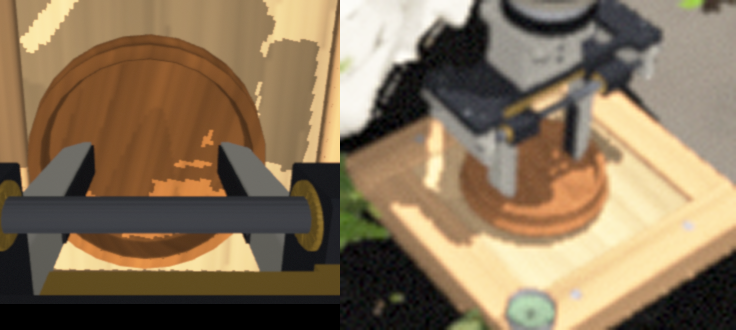

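View pics/d9.png

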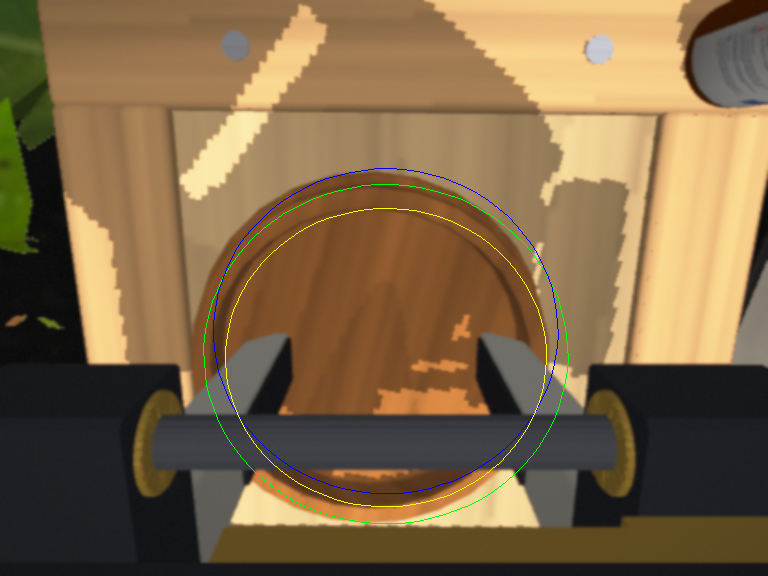

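>>> {"fn": "play_rows", "kwargs": {
  "deltas": [
    [66,0,0,0,0],
    [68,1,0.2,0,0],
    [68,2,0.4,0,0],
    [68,2,0.4,0,0],
    [68,0,0,0,0]
  ]
}}

```text
time_s: 8.7
tcp_pos: [0.5408, -0.2102, 0.0531]
tcp_rot: [0.626, 0.78, 0.0, 0.0]
force: [-1.7, 0.2, 2.0]
width: 0.0683
```

Run:
```python
from h import *
both('10');c=load('w10');p=robot.observe()["tcp_pos"];overlay(c,p[0]-.005,p[1]-.001,0,"pics/d10.png")
```

```text
8.75 [ 0.54070143 -0.21025924  0.05305667] [-0.26312238  0.71611159  1.04159442] 0.06812675121293524 [-2.19406130e-01 -9.47061305e-04 -2.88957241e+00]
8.8 [ 0.54066979 -0.21028379  0.05306431] [-0.64692958  0.91984304  1.09662781] 0.06816361833400936 [ 0.40056547 -0.01353006  2.20433706]
```

View pics/b10.png

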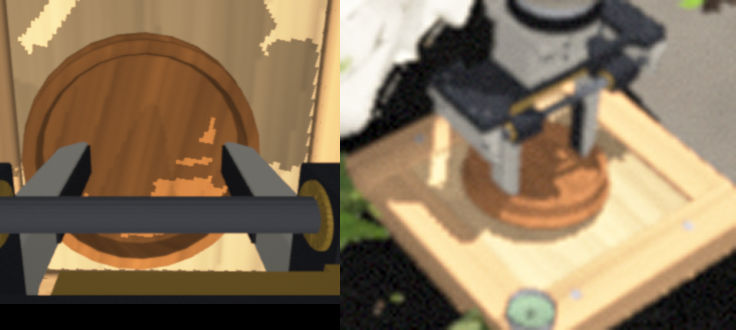

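View pics/d10.png

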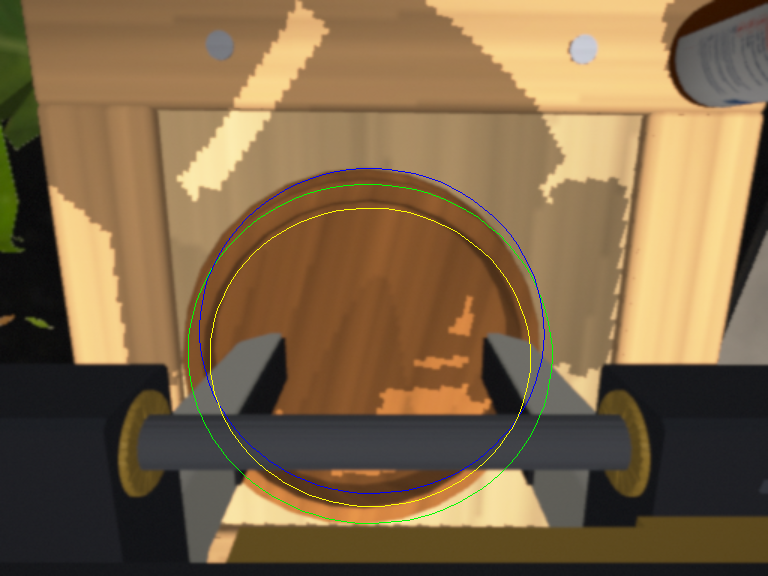

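Run:
```python
from h import *
c=load('w10');cv2.imwrite("pics/z10.png",cv2.resize(c["image"][100:270,110:380],None,fx=2.9,fy=2.9,interpolation=2))
b=np.hstack([cv2.resize(load(n)["image"][225:285,260:330],None,fx=5.7,fy=5.7,interpolation=2) for n in("s5","s10")]);cv2.imwrite("pics/y10.png",b)
```

```text
(no output)
```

View pics/z10.png

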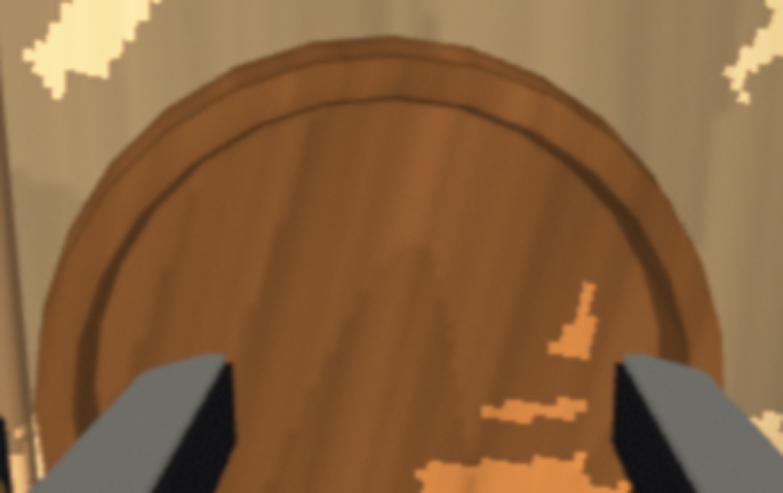

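View pics/y10.png

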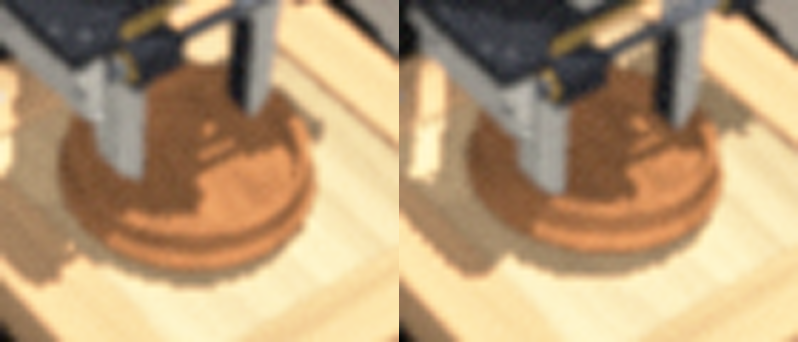

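```bash
cat >> h.py <<'E'
from scipy.optimize import least_squares
def fitdish(c,groups,x0,zfree=True):
    # groups: list of (r,h,pts px)
    def f(q):
        x,y,z,a,b=q; Rt=Rn.from_rotvec([a,b,0]).as_matrix();res=[]
        t=np.linspace(0,2*np.pi,721)
        for r,h,pts in groups:
            P=proj(c,np.c_[r*np.cos(t),r*np.sin(t),np.full(721,h)]@Rt.T+[x,y,z])
            pts=np.atleast_2d(pts)
            A=P[:-1][None];B=P[1:][None];d=B-A;w=np.clip(((pts[:,None]-A)*d).sum(2)/(d*d).sum(2),0,1)
            D=np.linalg.norm(pts[:,None]-A-w[...,None]*d,axis=2);k=D.argmin(1);
            ctr=P.mean(0);s=np.sign(np.linalg.norm(pts-ctr,axis=1)-np.linalg.norm(P[k]-ctr,axis=1))
            res.append(D.min(1)*s)
        return np.r_[np.concatenate(res),(z-.030)*100,a*3,b*3]
    r=least_squares(f,x0,x_scale=[.01,.01,.01,.1,.1],diff_step=1e-4);return r
E
python3 - <<'E'
from h import *
U=lambda L:np.array(L)/2.9+[110,100]
g=[(.052,.034,U([(78,400),(92,310),(150,205),(250,132),(400,97),(520,122),(600,175),(655,260),(690,350)])),
(.052,.019,U([(97,370),(660,350)])),(.059,.034,U([(190,125),(400,55),(560,90)])),]
r=fitdish(load('w10'),g,[.535,-.211,.03,0,0]);print(r.x.round(4),r.fun.round(2))
# w4 reference: view crop
E
```

```text
[ 0.5317 -0.2136  0.0288 -0.1216  0.1044] [ 0.11  0.69  1.43  0.09  0.2   0.61  0.43 -2.15  0.47 -0.13  0.19 -2.84
 -0.58  1.75 -0.12 -0.36  0.31]
```

Run:
```python
from h import *
c=load('w8');cv2.imwrite("pics/z8.png",cv2.resize(c["image"][100:270,130:400],None,fx=2.9,fy=2.9,interpolation=2))
```

```text
(no output)
```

View pics/z8.png

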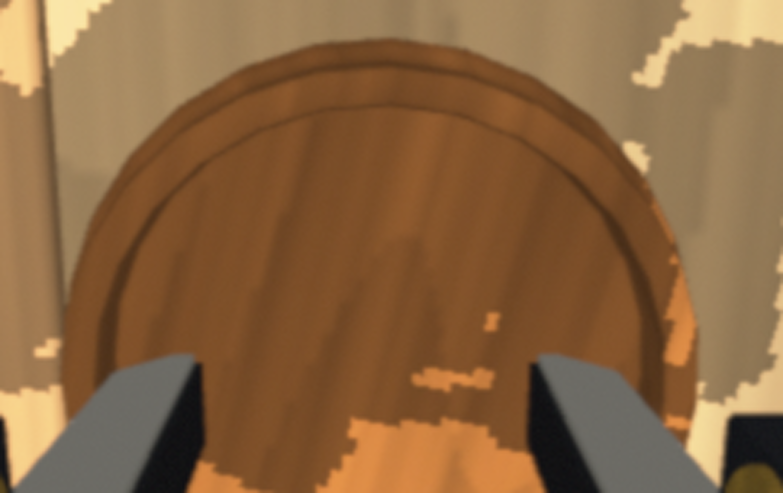

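Run:
```python
from h import *
U=lambda L:np.array(L)/2.9+[130,100]
g=[(.052,.034,U([(97,360),(118,280),(160,205),(250,135),(390,103),(500,122),(580,175),(640,260),(664,350)])),
(.052,.019,U([(117,340),(642,340)])),(.059,.034,U([(145,175),(210,115),(300,78),(390,65),(480,82),(560,118)]))]
r=fitdish(load('w8'),g,[.526,-.211,.03,0,0]);print(r.x.round(4),r.fun.round(2))
```

```text
[ 0.5295 -0.2231  0.033  -0.3784 -0.0569] [ 0.33  0.    0.76 -0.27 -0.58  1.38  1.26  0.14 -1.34  0.96  0.41 -1.45
 -0.02 -0.71  0.11 -0.54  0.1   0.3  -1.14 -0.17]
```

>>> {"fn": "play_rows", "kwargs": {
  "deltas": [
    [68,2,0.4,0,0],
    [68,2,0.4,0,0],
    [68,0,0,0,0]
  ]
}}

```text
time_s: 9.1
tcp_pos: [0.5447, -0.2094, 0.053]
tcp_rot: [0.626, 0.78, 0.0, 0.0]
force: [-0.4, 1.4, 1.7]
width: 0.068
```

```bash
cat >> h.py <<'E'
def trio(n,prev):
    snap('w'+n);snap('s'+n,'side')
    a=cv2.resize(load('w'+n)["image"][100:270,110:400],None,fx=2.6,fy=2.6,interpolation=2)
    b=np.hstack([cv2.resize(load(k)["image"][225:285,258:330],None,fx=5.2,fy=5.2,interpolation=2)[:,:377] for k in('s'+prev,'s'+n)])
    b=b[:150+600-a.shape[0]] 
    w=max(a.shape[1],b.shape[1]);o=np.zeros((a.shape[0]+b.shape[0],w,3),np.uint8);o[:a.shape[0],:a.shape[1]]=a;o[a.shape[0]:,:b.shape[1]]=b
    k=min(1,600/o.shape[0],800/o.shape[1]);cv2.imwrite(f'pics/t{n}.png',cv2.resize(o,None,fx=k,fy=k,interpolation=cv2.INTER_AREA))
E
python3 -c "
from h import *
trio('11','10')"
```

```text
9.15 [ 0.54472457 -0.20943436  0.05300793] [-1.10243003  0.81175281  0.56263393] 0.06796516435063686 [-2.19433291e-01 -9.56613127e-04 -2.88963172e+00]
9.2 [ 0.54468201 -0.20946966  0.05300458] [-1.00208494  0.67737162  1.4750976 ] 0.06828708837083962 [ 0.40056547 -0.01353006  2.20433706]
```

View pics/t11.png

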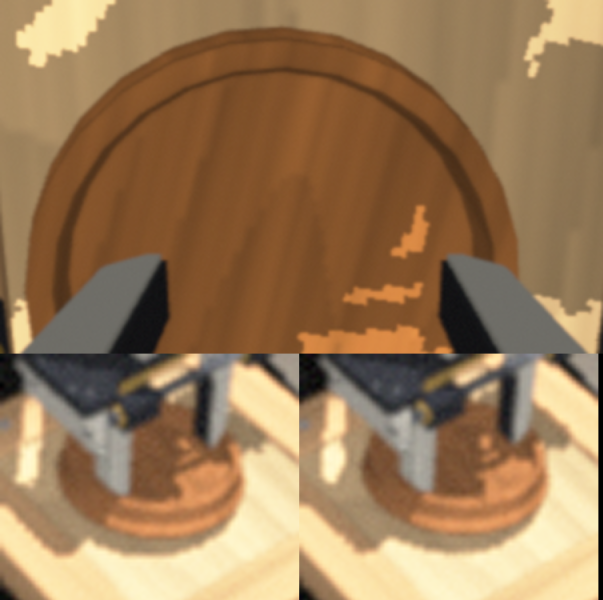

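>>> {"fn": "play_rows", "kwargs": {
  "deltas": [
    [40,0,0,10,0],
    [0,-3,0,8,0],
    [0,-3,0,0,-0.13],
    [0,-4,0,0,-0.13],
    [0,0,0,0,-0.13],
    [0,0,0,0,-0.13],
    [0,0,0,0,-0.13],
    [0,0,0,0,-0.13],
    [0,0,0,0,0]
  ]
}}

```text
time_s: 10.1
tcp_pos: [0.5347, -0.2097, 0.0718]
tcp_rot: [0.876, 0.483, 0.0, 0.0]
force: [0.0, -0.2, 0.4]
width: 0.0019
```

```bash
python3 -c "
from h import *
trio('12','11');c=load('w12');cv2.imwrite('pics/w12b.png',cv2.resize(c['image'],None,fx=1.5,fy=1.5))"
```

```text
10.15 [ 0.53462349 -0.20970028  0.07170802] [-1.0060317  -0.18299155  0.52528231] 0.0009359700183298213 [ 5.62691321e-01  1.73761550e-03 -2.88953829e+00]
10.2 [ 0.53462577 -0.20969194  0.07158362] [-0.47833067  0.03597157 -0.37948113] 0.0005224262136777211 [ 0.40056547 -0.01353006  2.20433706]
```

View pics/w12b.png

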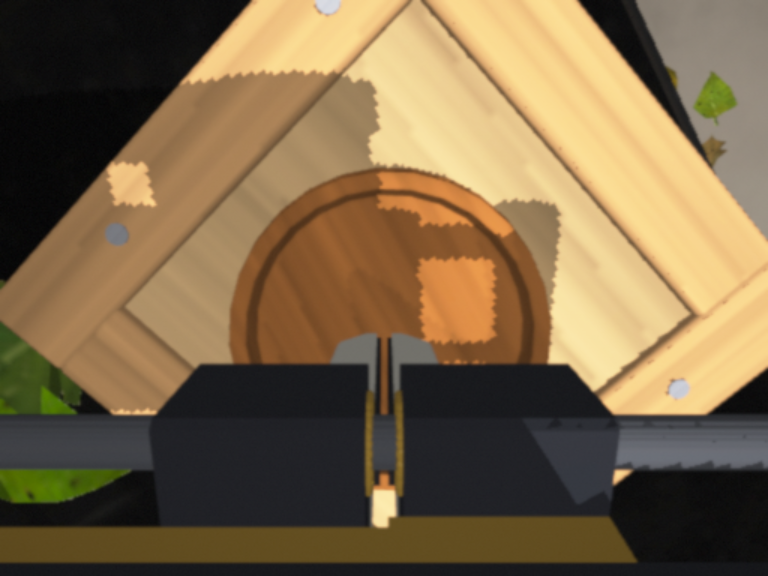

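View pics/t12.png

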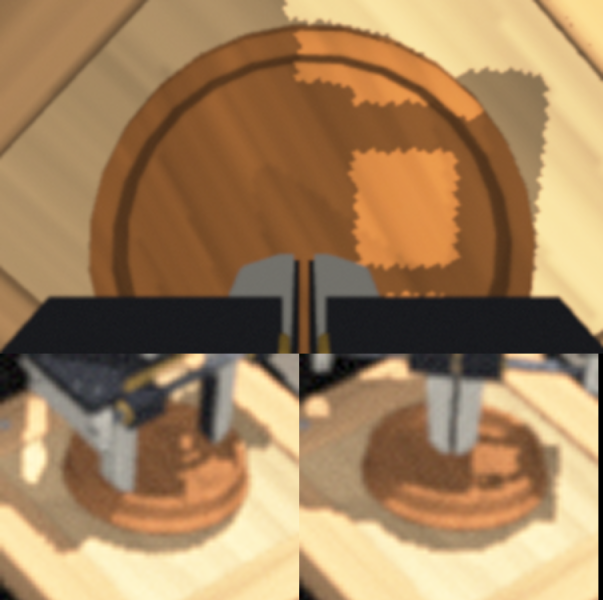

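>>> {"fn": "play_rows", "kwargs": {
  "deltas": [
    [0,0,0,-16,0],
    [0,7,11,-3,0],
    [0,7,11,-4,0],
    [0,2,3,-2,0],
    [0,2,3,0,0],
    [0,1,1.7,0,0],
    [0,1,1.7,0,0],
    [0,0,0,0,0]
  ]
}}

```text
time_s: 11.0
tcp_pos: [0.5546, -0.1781, 0.0462]
tcp_rot: [0.875, 0.484, 0.0, 0.0]
force: [-0.5, -0.7, -0.5]
width: 0.0005
```

```bash
python3 -c "
from h import *
trio('13','12')"
```

```text
11.05 [ 0.55455203 -0.17821795  0.04618593] [0.08060515 0.46265757 0.09085536] 0.000715948077416275 [ 5.60579031e-01  9.19904085e-04 -2.88949060e+00]
11.1 [ 0.55445675 -0.17827088  0.04612556] [ 0.63704731  0.36106876 -0.05024318] 0.0008736645520791931 [ 0.40056547 -0.01353006  2.20433706]
```

View pics/t13.png

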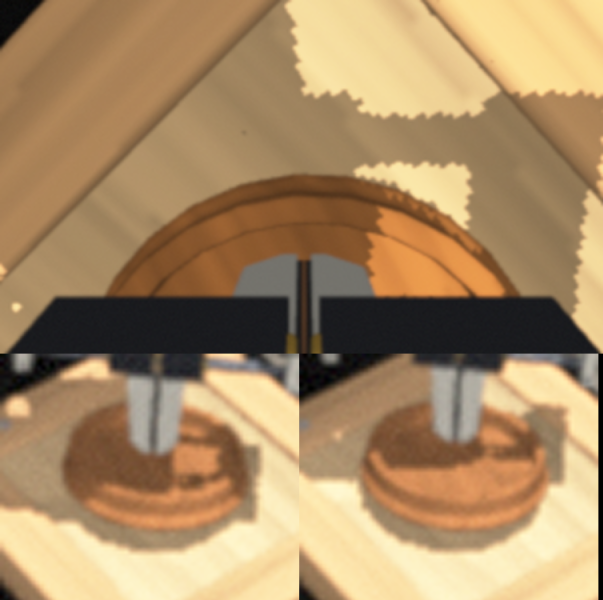

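>>> {"fn": "play_rows", "kwargs": {
  "deltas": [
    [0,1.1,1.7,0,0],
    [0,1.1,1.7,0,0],
    [0,1.1,1.7,0,0],
    [0,1.1,1.7,0,0],
    [0,0,0,0,0]
  ]
}}

```text
time_s: 11.6
tcp_pos: [0.559, -0.1711, 0.046]
tcp_rot: [0.875, 0.484, 0.0, -0.0]
force: [0.5, 0.9, -0.1]
width: 0.0003
```

```bash
python3 -c "
from h import *
trio('14','13')"
```

```text
11.65 [ 0.55895242 -0.17119395  0.04597122] [-0.34526193  0.00283814  0.44223891] 0.0003508132646399488 [ 5.60417011e-01  6.37687961e-04 -2.88946025e+00]
11.7 [ 0.55892466 -0.17124458  0.04598321] [ 0.27551053 -0.45276926  0.25037913] 0.0002980994494965845 [ 0.40056547 -0.01353006  2.20433706]
```

View pics/t14.png

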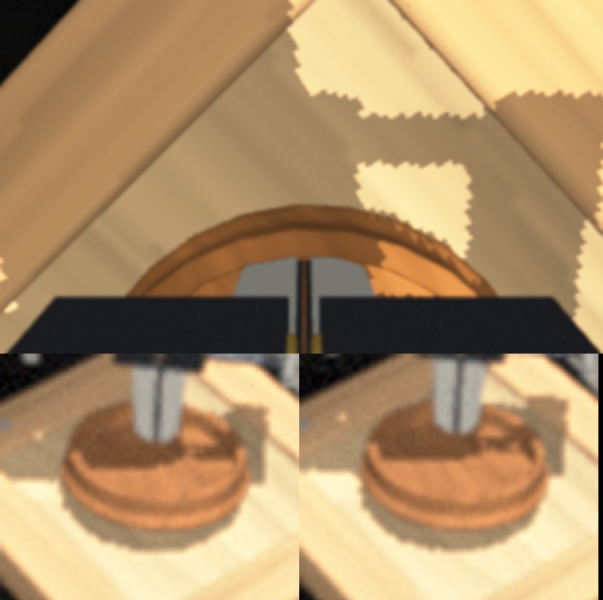

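>>> {"fn": "play_rows", "kwargs": {
  "deltas": [
    [0,1.1,1.7,0,0],
    [0,1.1,1.7,0,0],
    [0,1.1,1.7,0,0],
    [0,1.1,1.7,0,0],
    [0,0,0,0,0]
  ]
}}

```text
time_s: 12.2
tcp_pos: [0.5635, -0.1642, 0.046]
tcp_rot: [0.875, 0.484, 0.0, 0.0]
force: [-0.1, 0.6, -0.5]
width: 0.0002
```

```bash
python3 -c "
from h import *
trio('15','14')"
```

```text
12.25 [ 0.56342329 -0.16433795  0.04602474] [-0.68220795 -0.20039331  0.28852476] 0.0003485653521193762 [ 5.60442103e-01  7.22474468e-04 -2.88956032e+00]
12.3 [ 0.56336247 -0.16443961  0.04602293] [ 0.15755431 -0.4230955   1.18463014] 0.000421418978314319 [ 0.40056547 -0.01353006  2.20433706]
```

View pics/t15.png

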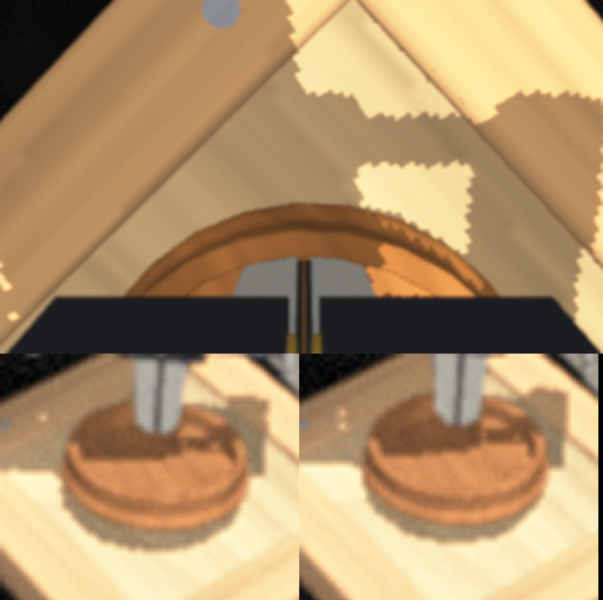

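>>> {"fn": "play_rows", "kwargs": {
  "deltas": [
    [0,1.1,1.7,0,0],
    [0,1.1,1.7,0,0],
    [0,1.1,1.7,0,0],
    [0,0,0,0,0]
  ]
}}

```text
time_s: 12.7
tcp_pos: [0.5666, -0.1594, 0.046]
tcp_rot: [0.875, 0.484, -0.0, 0.0]
force: [-0.2, -1.3, 0.2]
width: 0.0004
```

```bash
python3 -c "
from h import *
trio('16','15')"
```

```text
12.75 [ 0.56664421 -0.15939713  0.0460242 ] [-1.17014715 -0.57592858 -0.09226864] 0.0005018923571057452 [ 5.60463917e-01  6.63442380e-04 -2.88916034e+00]
12.8 [ 0.56662059 -0.15938205  0.04599809] [-0.82161341 -0.22009558  0.11426781] 0.00044137034718684385 [ 0.40056547 -0.01353006  2.20433706]
```

View pics/t16.png

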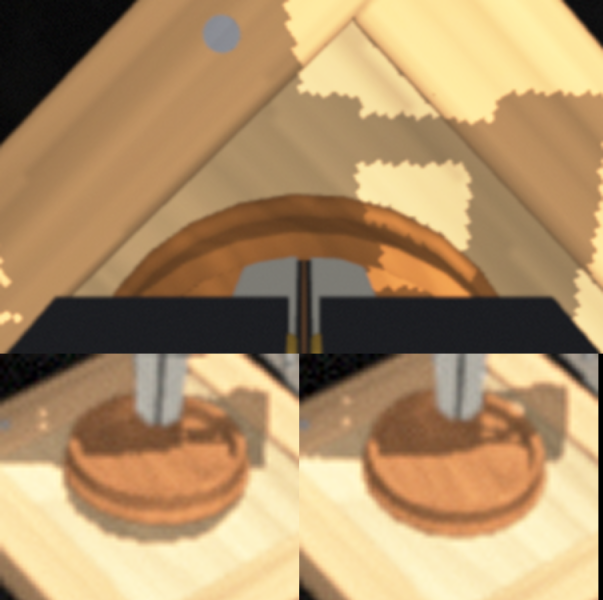

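>>> {"fn": "play_rows", "kwargs": {
  "deltas": [
    [0,-3,-5,0,0],
    [0,0,0,40,0],
    [0,-10,-15,50,0],
    [0,-10,-20,50,0],
    [40,0,0,40,0],
    [93,0,0,0,0],
    [93,0,0,0,0],
    [93,0,0,0,0]
  ]
}}

```text
time_s: 13.6
tcp_pos: [0.5444, -0.1965, 0.2172]
tcp_rot: [0.875, 0.484, -0.001, -0.001]
force: [-0.1, -0.6, -0.5]
width: 0.0282
```

```bash
python3 -c "
from h import *
trio('17','16');c=load('w17');cv2.imwrite('pics/w17b.png',cv2.resize(c['image'],None,fx=1.5,fy=1.5))
a=load('s17')['image'];cv2.imwrite('pics/z17.png',cv2.resize(a[190:320,220:380],None,fx=4.5,fy=4.5,interpolation=2))"
```

```text
13.65 [ 0.54442825 -0.19642596  0.21704883] [0.00443817 0.41280268 0.18825836] 0.03179090698964195 [ 5.60626058e-01 -1.66682721e-03 -2.88918166e+00]
13.7 [ 0.54453446 -0.19641641  0.21712606] [-0.79599011  0.63843693  0.00618308] 0.036259909352663676 [ 0.40056547 -0.01353006  2.20433706]
```

View pics/w17b.png

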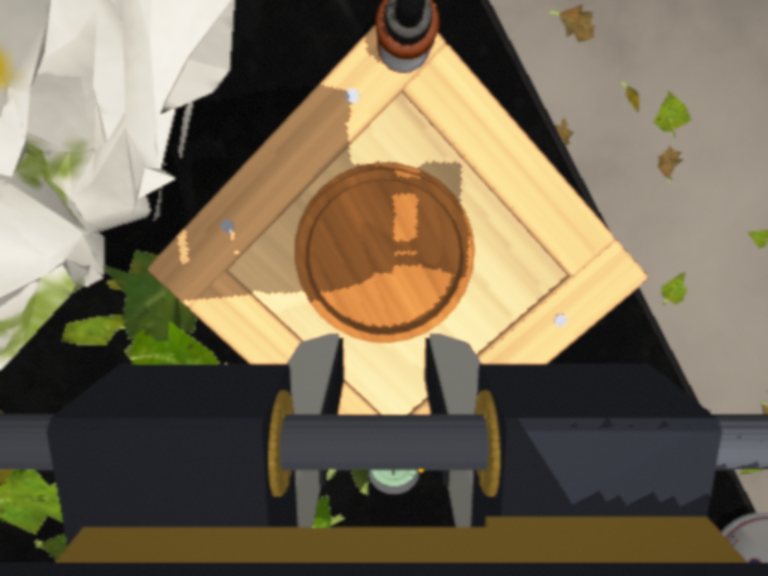

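View pics/z17.png

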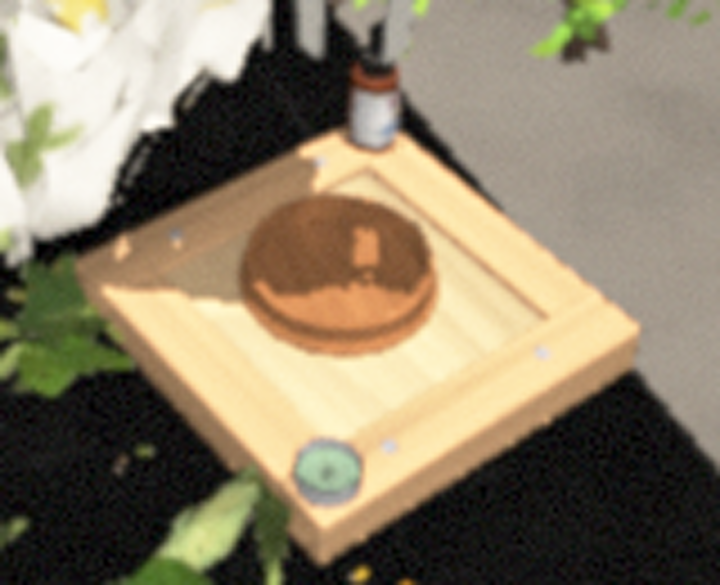

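Run:
```python
from h import *
c=load('w17')
m=lambda u,v,z: onz(c,u/1.5,v/1.5,z)[:2]
for z in(.052,.042,.035): print(z,(m(295,250,z)+m(474,250,z))/2,(m(385,162,z)+m(385,343,z))/2, np.linalg.norm(m(295,250,z)-m(474,250,z)),np.linalg.norm(m(385,162,z)-m(385,343,z)))
x,y=(m(295,250,.04)+m(474,250,.04)+m(385,162,.04)+m(385,343,.04))/4;print(x,y)
overlay(c,x,y,-.012,"pics/o17.png");overlay(load('s17'),x,y,-.012,"pics/os17.png")
a=cv2.imread('pics/os17.png')[285:480,330:570];b=cv2.imread('pics/o17.png')[140:370,270:500]
overlay(load('s17'),x-.004,y-.006,0,"pics/os17b.png");a2=cv2.imread('pics/os17b.png')[285:480,330:570]
f=lambda i:cv2.resize(i,(390,390),interpolation=2)
cv2.imwrite("pics/v17.png",np.hstack([f(a),f(b)]))
```

```text
0.052 [ 0.54812756 -0.19131164] [ 0.54609298 -0.19520741] 0.11739445845721952 0.1209637248025767
0.042 [ 0.54714612 -0.19287655] [ 0.54504998 -0.1968902 ] 0.12094655871170909 0.12462382327146496
0.035 [ 0.54645911 -0.19397199] [ 0.54431988 -0.19806815] 0.12343302888985172 0.12718589219968673
0.5458956050307533 -0.19520814485849053
```

View pics/v17.png

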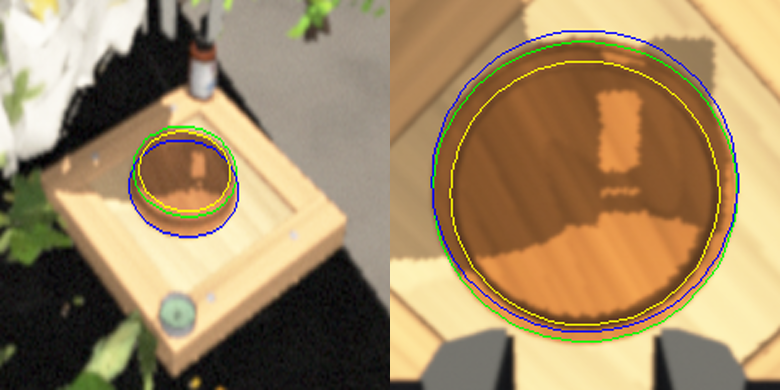

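Run:
```python
from h import *
def ov(c,box,x,y,dz,tilt,S=9):
    u0,v0,u1,v1=box;im=cv2.resize(c["image"][v0:v1,u0:u1],None,fx=S,fy=S,interpolation=2)
    Rt=Rn.from_rotvec([tilt[0],tilt[1],0]).as_matrix()
    for zz,r,col in((.034,.059,(0,255,0)),(.012,.063,(255,0,0)),(.034,.052,(0,255,255))):
        t=np.linspace(0,6.28,90);P=np.c_[r*np.cos(t),r*np.sin(t),np.full(90,zz)]@Rt.T+[x,y,.03+dz]
        cv2.polylines(im,[((proj(c,P)-[u0,v0]+.5)*S).astype(int).reshape(-1,1,2)],True,col,1)
    return im
c=load('s17');b=(265,225,325,275)
A=ov(c,b,.546,-.195,-.012,(0,0),6.5); B=ov(load('s17'),b,.543,-.200,-.012,(0,0),6.5)
cv2.imwrite("pics/x17.png",np.hstack([A,B]))
c0=load('s3');C=ov(c0,b,.526,-.213,0,(0,0),6.5);cv2.imwrite("pics/x3.png",C)
```

```text
(no output)
```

View pics/x17.png

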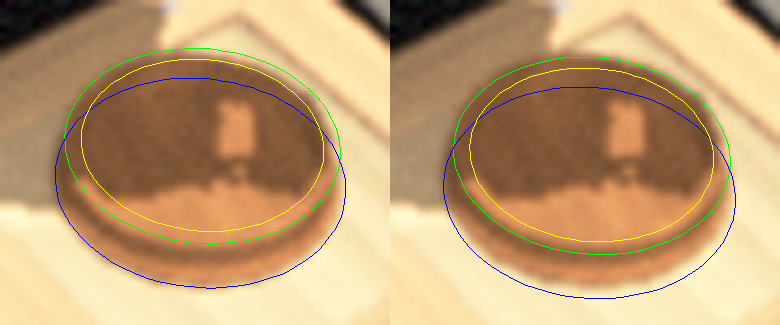

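View pics/x3.png

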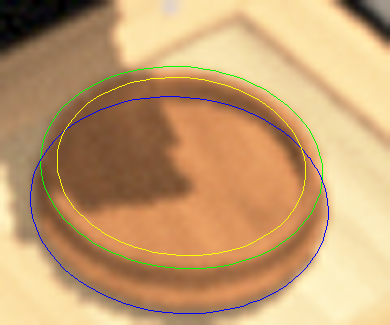

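>>> {"fn": "play_rows", "kwargs": {
  "deltas": [
    [0,0,0,-40,0],
    [0,0,0,-40,0],
    [0,7,11,-40,0],
    [0,6,9,-30,0],
    [0,0,0,0,0],
    [0,0,0,-16,0],
    [0,0,0,-6,0],
    [0,3,5,0,0],
    [0,1.1,1.7,0,0],
    [0,1.1,1.7,0,0],
    [0,0,0,0,0]
  ]
}}

```text
time_s: 14.8
tcp_pos: [0.5637, -0.1683, 0.0474]
tcp_rot: [0.875, 0.484, 0.0, 0.0]
force: [-0.2, 0.8, 0.4]
width: 0.0006
```

```bash
python3 -c "
from h import *
trio('18','16')"
```

```text
14.85 [ 0.56354575 -0.16836847  0.04723287] [0.05677528 0.13804876 0.27742879] 0.0001667255926016313 [ 5.60376260e-01  1.66600666e-03 -2.88963715e+00]
14.9 [ 0.5633963  -0.16840533  0.04707564] [-0.49644108 -0.32324004 -0.992101  ] 0.0004157900076282027 [ 0.40056547 -0.01353006  2.20433706]
```

View pics/t18.png

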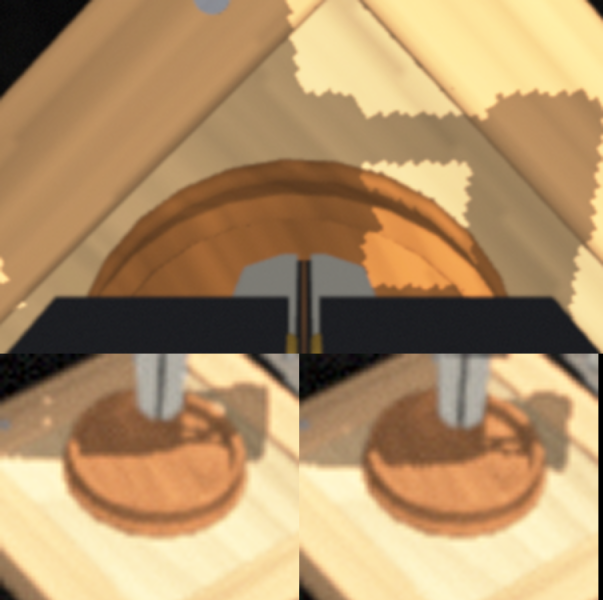

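>>> {"fn": "play_rows", "kwargs": {
  "deltas": [
    [0,1.1,1.7,0,0],
    [0,1.1,1.7,0,0],
    [0,1.1,1.7,-1,0],
    [0,0.6,0.9,0,0],
    [0,0.6,0.9,0,0],
    [0,0,0,0,0]
  ]
}}

```text
time_s: 15.5
tcp_pos: [0.5678, -0.1614, 0.0456]
tcp_rot: [0.875, 0.484, -0.0, -0.0]
force: [1.0, -0.8, -0.5]
width: 0.0006
```

>>> {"fn": "play_rows", "kwargs": {
  "deltas": [
    [0,0.6,0.9,0,0],
    [0,0.6,0.9,0,0],
    [0,0,0,0,0]
  ]
}}

```text
time_s: 15.8
tcp_pos: [0.5685, -0.1603, 0.0457]
tcp_rot: [0.875, 0.484, -0.001, 0.0]
force: [-3.5, -6.5, 0.7]
width: 0.0009
```

```bash
python3 -c "
from h import *
trio('19','18')"
```

```text
15.85 [ 0.56855588 -0.16029333  0.04568895] [-3.5561497  -4.80766927  0.28399711] 0.00042891216524398054 [ 5.60496546e-01  2.90318046e-04 -2.88817256e+00]
15.9 [ 0.56853152 -0.16029098  0.04566999] [-2.74671226 -3.93509985  1.19619039] 0.0005548557066142633 [ 0.40056547 -0.01353006  2.20433706]
```

View pics/t19.png

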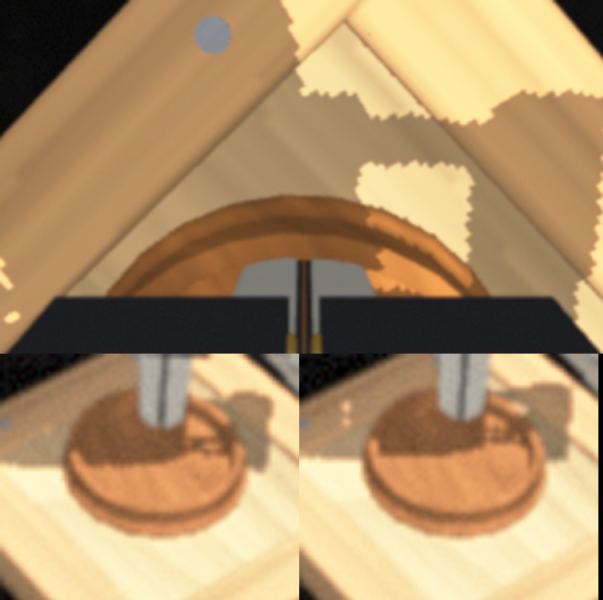

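>>> {"fn": "play_rows", "kwargs": {
  "deltas": [
    [0,-2,-3,0,0],
    [0,0,0,-4,0],
    [0,0,0,-1.5,0],
    [0,0,0,-1,0],
    [0,0,0,0,0]
  ]
}}

```text
time_s: 16.4
tcp_pos: [0.5669, -0.1626, 0.0389]
tcp_rot: [0.875, 0.484, -0.0, -0.0]
force: [-0.2, -0.7, -0.2]
width: 0.0005
```

>>> {"fn": "play_rows", "kwargs": {
  "deltas": [
    [0,0,0,-1,0],
    [0,0,0,-0.5,0],
    [0,0,0,0,0]
  ]
}}

```text
time_s: 16.7
tcp_pos: [0.5669, -0.1626, 0.0376]
tcp_rot: [0.875, 0.484, -0.0, -0.0]
force: [-0.4, -1.2, -0.4]
width: 0.0004
```

>>> {"fn": "play_rows", "kwargs": {
  "deltas": [
    [0,0,0,-0.7,0],
    [0,0,0,-0.7,0],
    [0,0,0,0,0]
  ]
}}

```text
time_s: 17.0
tcp_pos: [0.567, -0.1627, 0.0373]
tcp_rot: [0.875, 0.484, 0.0, 0.0]
force: [-4.3, 1.3, 12.8]
width: 0.0002
```

>>> {"fn": "play_rows", "kwargs": {
  "deltas": [
    [0,0,0,12,0],
    [0,-12,-18,8,0],
    [0,-12,-18,0,0],
    [0,-11,-18,0,0],
    [0,0,0,-10,0],
    [0,0,0,-7,0],
    [0,0,0,0,0]
  ]
}}

```text
time_s: 17.7
tcp_pos: [0.5317, -0.2157, 0.0381]
tcp_rot: [0.875, 0.484, -0.001, -0.001]
force: [0.4, -0.1, 1.1]
width: 0.0006
```

>>> {"fn": "play_rows", "kwargs": {
  "deltas": [
    [0,0,0,-1,0],
    [0,0,0,-1,0],
    [0,0,0,0,0]
  ]
}}

```text
time_s: 18.0
tcp_pos: [0.5323, -0.2164, 0.0374]
tcp_rot: [0.875, 0.484, 0.0, 0.0]
force: [-0.0, 0.5, -0.2]
width: 0.0006
```

>>> {"fn": "play_rows", "kwargs": {
  "deltas": [
    [0,0,0,40,0],
    [0,0,0,50,0],
    [0,5,5,50,0],
    [0,5,10,50,0],
    [40,0,0,20,0],
    [45,0,0,0,0],
    [45,0,0,0,0]
  ]
}}

```text
time_s: 18.7
tcp_pos: [0.5415, -0.2018, 0.2451]
tcp_rot: [0.875, 0.484, -0.0, -0.0]
force: [-0.1, -0.1, -0.4]
width: 0.0199
```

Run:
```python
from h import *
c=snap('w20');snap('s20','side');cv2.imwrite('pics/w20b.png',cv2.resize(c['image'],None,fx=1.5,fy=1.5))
print(robot.observe()['joint_positions'])
c=load('w2');U=lambda p:(130+p[0]/3.8,80+p[1]/3.8)
P=[onz(c,*U(p),.028)[:2] for p in [(422,407),(542,340),(487,238)]];print(P)
d=P[1]-P[0];print(np.linalg.norm(d),np.degrees(np.arctan2(d[1],d[0])));e=P[2]-P[1];print(np.linalg.norm(e),np.degrees(np.arctan2(e[1],e[0])),(P[0]+P[2])/2)
print(onz(c,*U((449,340)),.068),onz(c,*U((455,327)),.058))
R=Rn.from_quat(robot.observe()["tcp_rot"]).as_matrix();print(R[:,1])
```

```text
18.75 [ 0.54124583 -0.2017325   0.24427136] [ 0.34141754 -0.3915532  -0.82964021] 0.023919701340319306 [ 5.60582517e-01  2.47468801e-04 -2.88934651e+00]
18.8 [ 0.5411709  -0.20175524  0.24397243] [ 0.59039221  0.18790001 -0.06270724] 0.027902870470799077 [ 0.40056547 -0.01353006  2.20433706]
[-4.37443142e-01  3.78112768e-01  1.54695903e+00 -1.58236169e-05
  1.21906494e+00  1.23663101e-01]
[array([0.60200619, 0.19320193]), array([0.58529598, 0.24943623]), array([0.53825866, 0.23656943])]
0.05866453637131529 106.54949296003564
0.048765393773266795 -164.70129886547676 [0.57013243 0.21488568]
[0.56920752 0.21395184 0.068     ] [0.56643538 0.21682216 0.058     ]
[ 0.84666697 -0.53211717 -0.00252282]
```

View pics/w20b.png

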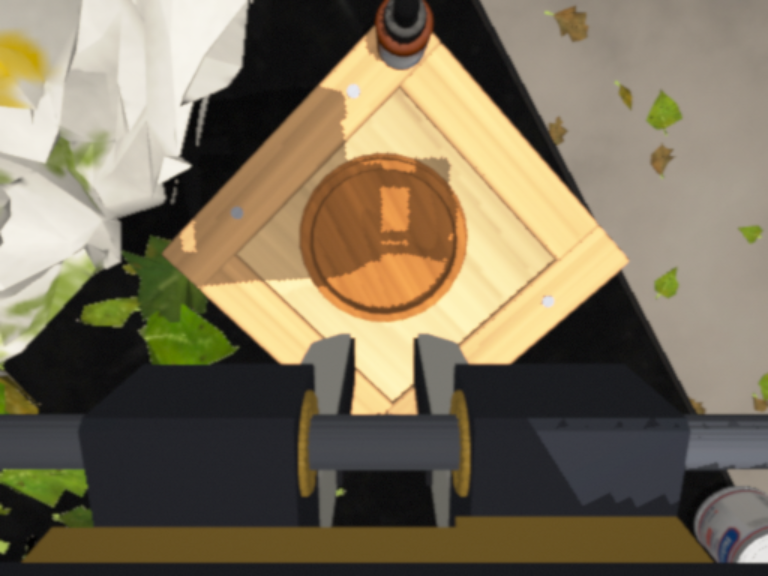

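>>> {"fn": "play_rows", "kwargs": {
  "deltas": [
    [45,0,0,50,0],
    [45,0,10,50,-0.12],
    [45,0,40,15,-0.12],
    [45,3,45,0,-0.12],
    [45,3,45,0,-0.12],
    [45,3,45,0,-0.12],
    [45,3,45,0,-0.13],
    [45,3,45,0,0],
    [45,3,45,0,0],
    [45,5,45,0,0],
    [45,5,45,0,0],
    [45,0,7,0,0]
  ]
}}

```text
time_s: 20.0
tcp_pos: [0.5694, 0.2187, 0.3573]
tcp_rot: [0.99, 0.141, -0.002, -0.0]
force: [0.1, -0.3, -0.7]
width: 0.0448
```

>>> {"fn": "play_rows", "kwargs": {
  "deltas": [
    [45,0,0,0,0],
    [45,0,0,0,0]
  ]
}}

```text
time_s: 20.2
tcp_pos: [0.5698, 0.2138, 0.3587]
tcp_rot: [0.99, 0.139, -0.001, 0.0]
force: [0.5, -0.4, 0.3]
width: 0.045
```

Run:
```python
from h import *
c=snap('w21');cv2.imwrite('pics/w21b.png',cv2.resize(c['image'],None,fx=1.5,fy=1.5))
R=Rn.from_quat(robot.observe()["tcp_rot"]).as_matrix();print(R[:,1],-c["R"].T@c["t"])
```

```text
20.25 [0.56983973 0.21350782 0.35912782] [-0.71146259 -0.98649288  0.90367893] 0.04498221649019996 [ 1.29126026e+00  2.27628157e-03 -2.88886464e+00]
[ 2.74973262e-01 -9.61451827e-01  2.98021302e-04] [0.63508467 0.23204881 0.52392908]
```

View pics/w21b.png

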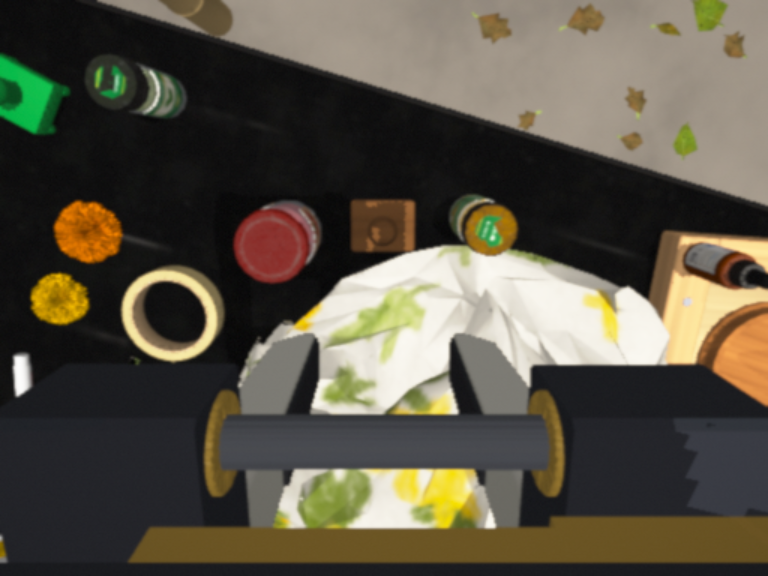

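Run:
```python
from h import *
def tri(cs,ps):
    A=[];b=[]
    for c,p in zip(cs,ps):
        o=-c["R"].T@c["t"];d=c["R"].T@np.array([(p[0]-c["cx"])/c["f"],(p[1]-c["cy"])/c["f"],1]);d/=np.linalg.norm(d)
        M=np.eye(3)-np.outer(d,d);A.append(M);b.append(M@o)
    A=np.vstack(A);b=np.concatenate(b);x=np.linalg.lstsq(A,b,rcond=None)[0];return x,np.linalg.norm(A@x-b)
a,b=load('w2'),load('w21')
cv2.imwrite("pics/m2.png",cv2.resize(a["image"][70:230,130:310],None,fx=3.5,fy=3.5,interpolation=2))
cv2.imwrite("pics/m21.png",cv2.resize(b["image"][120:290,150:370],None,fx=3.5,fy=3.5,interpolation=2))
for p,q in [((263,112),(203.5,211)),((202,181),(303,171))]: print(tri([a,b],[p,q]))
U=lambda p:(p[0]/1.5,p[1]/1.5)
print([onz(b,*U(p),.028)[:2].round(4) for p in[(350,200),(415,200),(415,252),(350,252)]],onz(b,*U((383,232)),.062),onz(b,*U((383,232)),.068))
print("jam",onz(b,*U((272,245)),.097),"spice",onz(b,*U((490,229)),.105))
```

```text
(array([0.49209866, 0.25536039, 0.12137982]), np.float64(0.002956193698027451))
(array([0.56815938, 0.14601454, 0.08096539]), np.float64(0.0009821783409626372))
[array([0.5851, 0.2501]), array([0.6023, 0.1901]), array([0.5538, 0.1753]), array([0.5362, 0.2369])] [0.56901369 0.21254576 0.062     ] [0.56987189 0.21279908 0.068     ]
jam [0.53756506 0.30111478 0.097     ] spice [0.60182518 0.13037418 0.105     ]
```

View pics/m2.png

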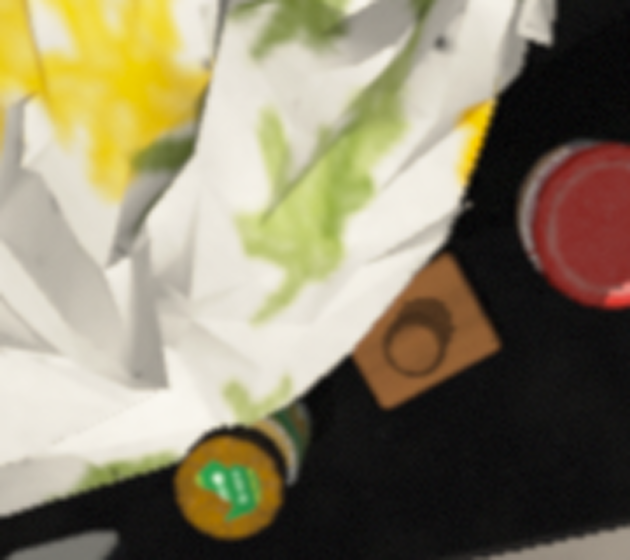

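View pics/m21.png

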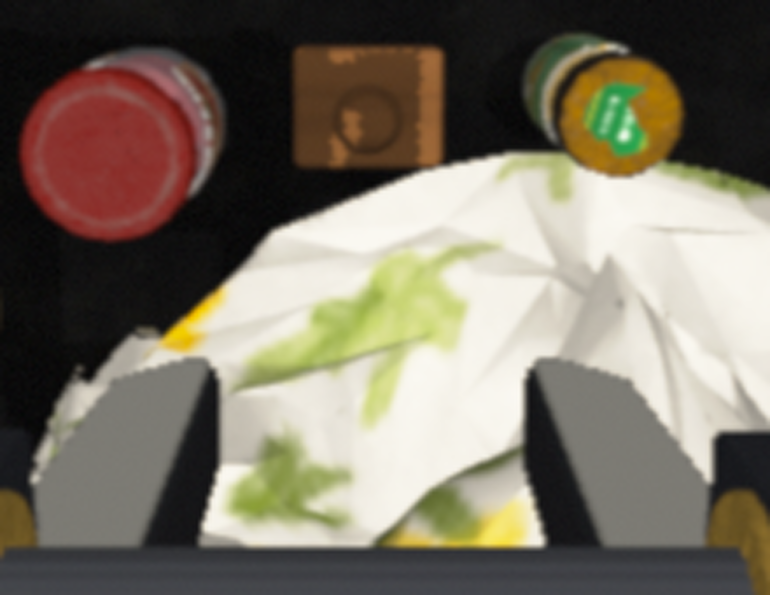

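```bash
cat >> h.py <<'E'
def tri(cs,ps):
    A=[];b=[]
    for c,p in zip(cs,ps):
        o=-c["R"].T@c["t"];d=c["R"].T@np.array([(p[0]-c["cx"])/c["f"],(p[1]-c["cy"])/c["f"],1]);d/=np.linalg.norm(d)
        M=np.eye(3)-np.outer(d,d);A.append(M);b.append(M@o)
    A=np.vstack(A);b=np.concatenate(b);x=np.linalg.lstsq(A,b,rcond=None)[0];return x,np.linalg.norm(A@x-b)
E
python3 - <<'E'
from h import *
a,b=load('w2'),load('w21')
for n,p,q in [("yA",(467,185),(222,292)),("yB",(490,102),(165,345)),("leaf tip",(262,320),(495,245)),("leaf br",(262,115),(372,422)),("mark",(250,385),(535,160)),("jamc",(610,225),(110,155)),("grip",(415,345),(367,118))]:
    x,r=tri([a,b],[np.array(p)/3.5+[130,70],np.array(q)/3.5+[150,120]])
    d=x-np.array([.569,.213,0]);th=np.radians(16)
    print(n,x.round(4),"res",round(r,4),"blockframe x,y",(d[0]*np.cos(th)+d[1]*np.sin(th)).round(3),(-d[0]*np.sin(th)+d[1]*np.cos(th)).round(3))
E
```

```text
yA [0.5051 0.2494 0.1206] res 0.0019 blockframe x,y -0.051 0.053
yB [0.4783 0.2644 0.1152] res 0.0018 blockframe x,y -0.073 0.074
leaf tip [0.5406 0.1563 0.0866] res 0.0024 blockframe x,y -0.043 -0.047
leaf br [0.4632 0.181  0.0983] res 0.0 blockframe x,y -0.111 -0.002
mark [0.5712 0.1419 0.0553] res 0.0034 blockframe x,y -0.018 -0.069
jamc [0.5349 0.3022 0.0902] res 0.0005 blockframe x,y -0.008 0.095
grip [0.5696 0.2138 0.0586] res 0.0006 blockframe x,y 0.001 0.001
```

>>> {"fn": "play_rows", "kwargs": {
  "deltas": [
    [45,0,0,-50,0],
    [45,0,0,-50,0],
    [45,0,0,-50,0],
    [45,0,0,-50,0],
    [45,0,0,-40,0],
    [45,0,0,-20,0],
    [45,0,0,0,0],
    [45,0,0,0,0]
  ]
}}

```text
time_s: 21.05
tcp_pos: [0.5704, 0.214, 0.1006]
tcp_rot: [0.99, 0.139, 0.0, -0.0]
force: [-0.0, -0.2, 1.1]
width: 0.0451
```

Run:
```python
from h import *
c=snap('w22');cv2.imwrite('pics/w22b.png',cv2.resize(c['image'],None,fx=1.5,fy=1.5))
```

```text
21.1 [0.57076854 0.21438216 0.10128595] [-0.21382147  0.00844321  0.079967  ] 0.04439879914132364 [ 1.29192473e+00  1.98888230e-03 -2.89118366e+00]
```

View pics/w22b.png

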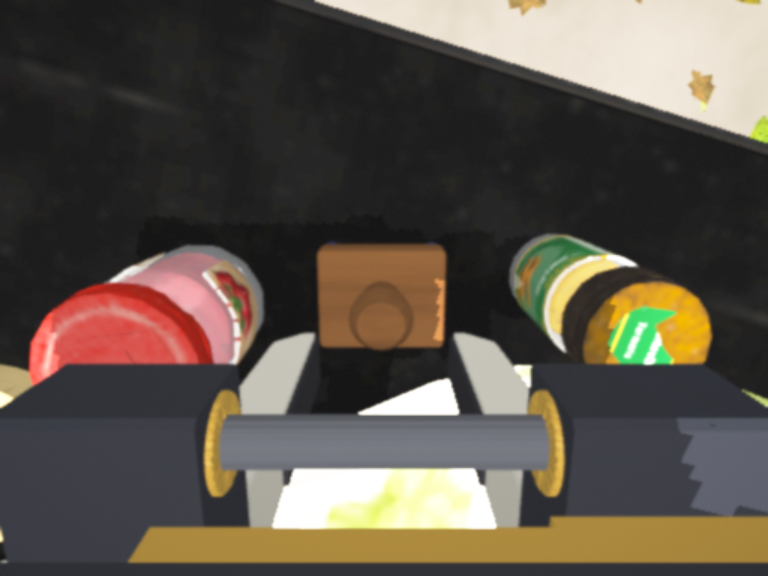

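Run:
```python
from h import *
c=load('w22');print(onz(c,380/1.5,326/1.5,.068),np.mean([onz(c,u/1.5,v/1.5,.028) for u,v in((317,247),(446,247),(444,347),(319,347))],0))
```

```text
[0.57012339 0.21446098 0.068     ] [0.57072213 0.21406941 0.028     ]
```

>>> {"fn": "play_rows", "kwargs": {
  "deltas": [
    [45,0,0,-25,0],
    [45,0,0,-25,0],
    [45,0,0,-10,0],
    [45,0,0,0,0],
    [20,0,0,0,0],
    [20,0,0,0,0],
    [20,0,0,0,0],
    [20,0,0,0,0]
  ],
  "grip_force": 18
}}

```text
time_s: 21.9
tcp_pos: [0.5704, 0.2152, 0.0407]
tcp_rot: [0.99, 0.139, 0.001, -0.0]
force: [-0.4, 0.8, 6.6]
width: 0.0261
```

>>> {"fn": "play_rows", "kwargs": {
  "deltas": [
    [20,0,0,5,0],
    [20,0,0,10,0],
    [20,0,0,25,0],
    [20,0,0,40,0],
    [20,0,0,0,0]
  ]
}}

```text
time_s: 22.4
tcp_pos: [0.5723, 0.2156, 0.1252]
tcp_rot: [0.99, 0.139, 0.004, -0.001]
force: [-0.0, -0.2, -1.0]
width: 0.0258
```

Run:
```python
from h import *
c=snap('w23');cv2.imwrite('pics/w23b.png',cv2.resize(c['image'],None,fx=1.5,fy=1.5))
```

```text
22.45 [0.57108632 0.21520135 0.12259308] [ 0.32536139  0.27105507 -0.12686364] 0.02633083541296071 [ 1.29067782e+00  1.93186588e-03 -2.89849923e+00]
```

View pics/w23b.png

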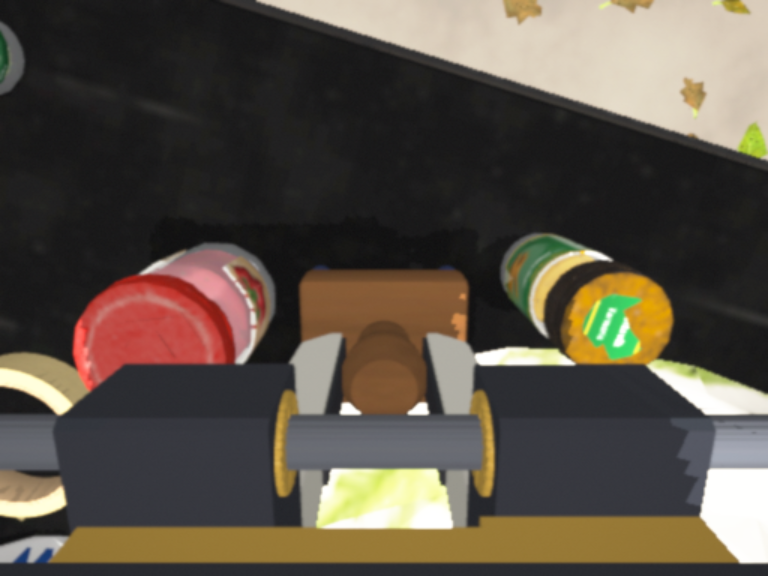

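Run:
```python
from h import *
def hull(c,x,y):
    t=np.linspace(0,2*np.pi,181);P=[]
    for r,z in((.059,.052),(.063,.034),(.063,.030)):
        P.append(proj(c,np.c_[x+r*np.cos(t),y+r*np.sin(t),np.full(181,z)]))
    return cv2.convexHull(np.vstack(P).astype(np.float32))
# segmentation: dish outline from GrabCut seeded by model
for n in("w17","w20","s20"):
    c=load(n);im=c["image"];h0=hull(c,.545,-.196)
    m=np.full(im.shape[:2],cv2.GC_BGD,np.uint8)
    big=np.zeros_like(m);cv2.fillPoly(big,[h0.astype(int)],1)
    sm=cv2.erode(big,np.ones((9,9)));lg=cv2.dilate(big,np.ones((13,13)));lg2=cv2.dilate(big,np.ones((41,41)))
    hsv=cv2.cvtColor(im,cv2.COLOR_BGR2HSV)
    m[lg==1]=cv2.GC_PR_FGD;m[sm==1]=cv2.GC_FGD
    m[(lg==1)&(big==0)]=cv2.GC_PR_BGD
    ys,xs=np.where(lg2);y0,y1,x0,x1=ys.min(),ys.max(),xs.min(),xs.max()
    sub=m[y0:y1,x0:x1].copy();cv2.grabCut(im[y0:y1,x0:x1].copy(),sub,None,np.zeros((1,65)),np.zeros((1,65)),5,cv2.GC_INIT_WITH_MASK)
    f=((sub==1)|(sub==3)).astype(np.uint8);cs,_=cv2.findContours(f,0,1);k=max(cs,key=cv2.contourArea).reshape(-1,2)+[x0,y0]
    def res(q):
        H=hull(c,*q);return np.array([cv2.pointPolygonTest(H,(float(a),float(b)),True) for a,b in k])-.5
    r=least_squares(res,[.545,-.196],diff_step=1e-3,loss="soft_l1",f_scale=.5);print(n,r.x.round(4),np.abs(r.fun).mean().round(2),np.median(r.fun).round(2))
```

```text
w17 [ 0.5444 -0.1965] 0.74 0.76
w20 [ 0.5449 -0.1961] 1.09 0.61
s20 [ 0.5432 -0.1956] 0.46 0.42
```

>>> {"fn": "play_rows", "kwargs": {
  "deltas": [
    [20,0,0,50,0],
    [20,0,0,50,0],
    [20,0,-10,50,0],
    [20,0,-30,50,0],
    [20,0,-40,40,0],
    [20,-2,-45,0,0],
    [20,-3,-45,0,0],
    [20,-3,-45,0,0],
    [20,-3,-45,0,0],
    [20,-3,-45,0,0],
    [20,-3,-45,0,0],
    [20,-3,-40,0,0]
  ]
}}

```text
time_s: 23.65
tcp_pos: [0.549, -0.1681, 0.346]
tcp_rot: [0.99, 0.139, -0.001, -0.0]
force: [1.2, -0.2, -0.3]
width: 0.0263
```

>>> {"fn": "play_rows", "kwargs": {
  "deltas": [
    [20,-3,-18,0,0],
    [20,0,0,0,0],
    [20,0,0,0,0]
  ]
}}

```text
time_s: 23.95
tcp_pos: [0.5466, -0.1837, 0.3462]
tcp_rot: [0.99, 0.139, -0.001, -0.0]
force: [-0.2, 1.3, -0.4]
width: 0.0263
```

Run:
```python
from h import *
c=snap('w24');s=snap('s24','side');cv2.imwrite('pics/w24b.png',cv2.resize(c['image'],None,fx=1.5,fy=1.5));cv2.imwrite('pics/z24.png',cv2.resize(s['image'][80:310,210:390],None,fx=2.6,fy=2.6,interpolation=2))
```

```text
24.0 [ 0.54674922 -0.18322183  0.3463694 ] [-0.10298207  0.15387726 -0.78490552] 0.026354743701990223 [ 1.29130523e+00  8.16816306e-04 -2.88947040e+00]
24.05 [ 0.54686419 -0.18298441  0.34657643] [ 0.51939444  0.02526662 -1.59462409] 0.026357314270425418 [ 0.40056547 -0.01353006  2.20433706]
```

View pics/w24b.png

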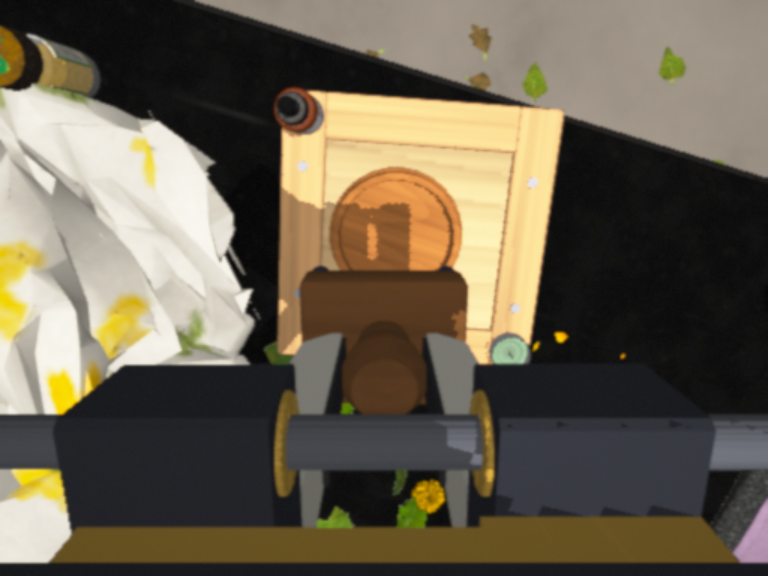

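View pics/z24.png

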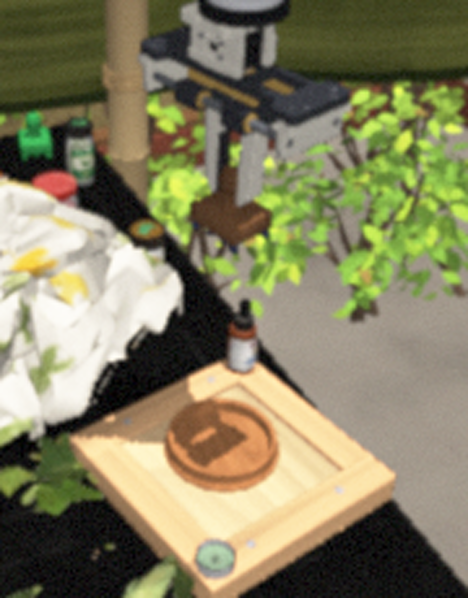

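>>> {"fn": "play_rows", "kwargs": {
  "deltas": [
    [20,-2,-10,-40,0],
    [20,0,0,-50,0],
    [20,0,0,-50,0],
    [20,0,0,-50,0],
    [20,0,0,-40,0],
    [20,0,0,0,0],
    [20,0,0,0,0],
    [20,0,0,0,0]
  ]
}}

```text
time_s: 24.85
tcp_pos: [0.5463, -0.1942, 0.1195]
tcp_rot: [0.99, 0.14, 0.002, 0.001]
force: [0.5, -0.1, -0.7]
width: 0.0265
```

Run:
```python
from h import *
c=snap('w25');s=snap('s25','side');cv2.imwrite('pics/w25b.png',cv2.resize(c['image'],None,fx=1.5,fy=1.5));cv2.imwrite('pics/z25.png',cv2.resize(s['image'][190:310,230:370],None,fx=4.5,fy=4.5,interpolation=2))
```

```text
24.9 [ 0.54619086 -0.19431419  0.11949917] [-0.4653063   0.64421858 -1.10126842] 0.02642633040074744 [ 1.2900978   0.00439111 -2.89338824]
24.95 [ 0.54595535 -0.19435629  0.1192151 ] [ 0.47952025  0.37133333 -0.87343281] 0.02649261795260715 [ 0.40056547 -0.01353006  2.20433706]
```

View pics/w25b.png

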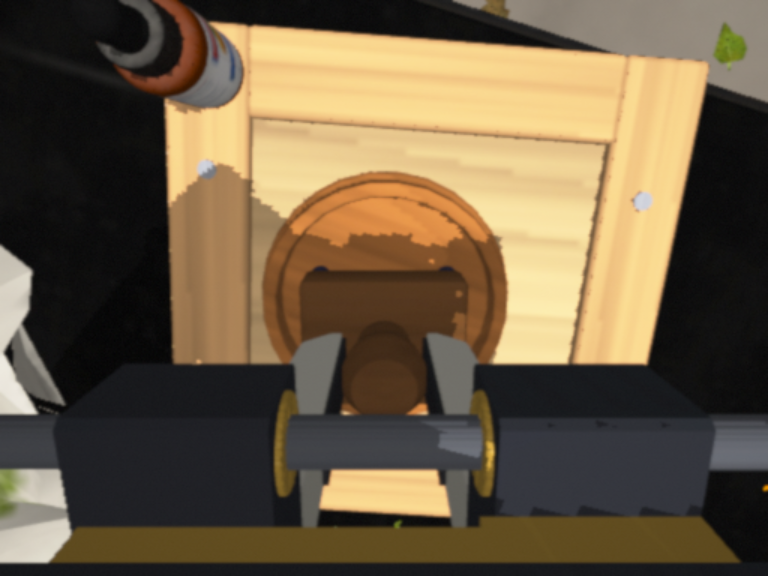

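View pics/z25.png

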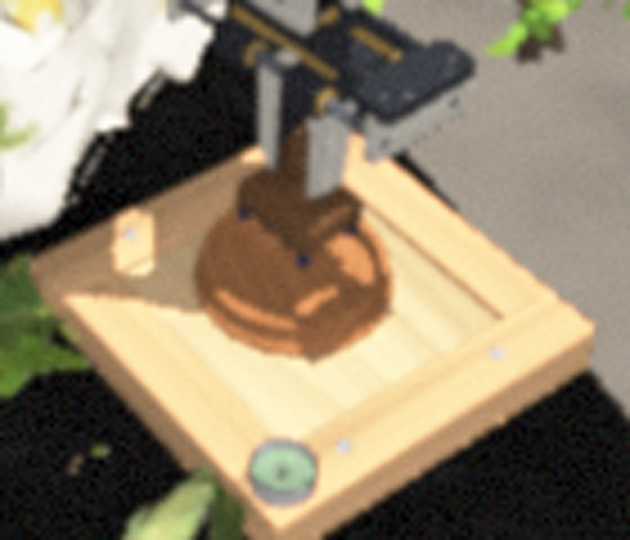

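>>> {"fn": "play_rows", "kwargs": {
  "deltas": [
    [20,-1.5,-1.5,-15,0],
    [20,0,0,-15,0],
    [20,0,0,-6,0],
    [20,0,0,0,0],
    [20,0,0,0,0]
  ]
}}

```text
time_s: 25.45
tcp_pos: [0.5436, -0.1956, 0.0812]
tcp_rot: [0.99, 0.139, 0.0, 0.0]
force: [0.2, 0.1, -1.2]
width: 0.026
```

Run:
```python
from h import *
c=snap('w26');s=snap('s26','side');cv2.imwrite('pics/w26b.png',cv2.resize(c['image'],None,fx=1.5,fy=1.5))
```

```text
25.5 [ 0.54365043 -0.19567111  0.08141327] [-0.03037527  0.48679353 -0.93966038] 0.026417007398659036 [ 1.29068965e+00  2.17649506e-03 -2.89070001e+00]
25.55 [ 0.54367402 -0.19569179  0.08145664] [ 0.43645215  0.5829221  -1.5133792 ] 0.02607189740134002 [ 0.40056547 -0.01353006  2.20433706]
```

View pics/w26b.png

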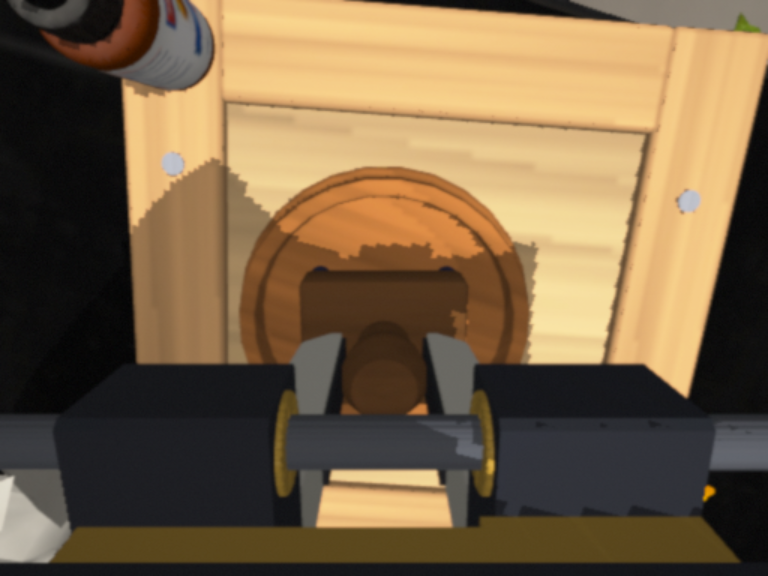

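>>> {"fn": "play_rows", "kwargs": {
  "deltas": [
    [20,0.5,0,-1.5,0],
    [20,0,0,-1.2,0],
    [20,0,0,-0.7,0],
    [20,0,0,0,0]
  ]
}}

```text
time_s: 25.95
tcp_pos: [0.5439, -0.1955, 0.0778]
tcp_rot: [0.99, 0.139, 0.0, 0.0]
force: [-0.6, 1.5, 3.2]
width: 0.0268
```

>>> {"fn": "play_rows", "kwargs": {
  "deltas": [
    [27,0,0,0,0],
    [29,0,0,0,0],
    [33,0,0,0,0],
    [45,0,0,0,0],
    [45,0,0,0,0]
  ]
}}

```text
time_s: 26.45
tcp_pos: [0.5438, -0.1956, 0.0774]
tcp_rot: [0.99, 0.139, -0.0, 0.0]
force: [0.3, -0.3, -0.2]
width: 0.0429
```

>>> {"fn": "play_rows", "kwargs": {
  "deltas": [
    [45,0,0,10,0],
    [45,0,0,25,0],
    [45,0,0,50,0],
    [45,0,0,50,0],
    [45,-20,-10,30,0],
    [45,-20,-10,0,0],
    [45,0,0,0,0],
    [45,0,0,0,0]
  ]
}}

```text
time_s: 27.25
tcp_pos: [0.5038, -0.2155, 0.2429]
tcp_rot: [0.99, 0.139, 0.0, 0.0]
force: [0.2, -0.5, -0.9]
width: 0.045
```

Run:
```python
from h import *
c=snap('w27');s=snap('s27','side');snap('sc27','scene');cv2.imwrite('pics/w27b.png',cv2.resize(c['image'],None,fx=1.5,fy=1.5));cv2.imwrite('pics/z27.png',cv2.resize(s['image'][100:310,210:390],None,fx=2.8,fy=2.8,interpolation=2))
```

```text
27.3 [ 0.50406318 -0.2153299   0.24248971] [ 0.07766303 -0.47109185 -0.039672  ] 0.04490882552988329 [ 1.29136829e+00  2.08501950e-03 -2.89080795e+00]
27.35 [ 0.50414614 -0.21522723  0.24219892] [-0.46721931  0.63778589 -0.55150332] 0.04484693964926016 [ 0.40056547 -0.01353006  2.20433706]
27.4 [ 0.5041733  -0.21519513  0.24208378] [1.28246727 0.99248741 0.91793755] 0.045300494775607415 [ 2.06449787 -0.00878261  2.35061418]
```

View pics/w27b.png

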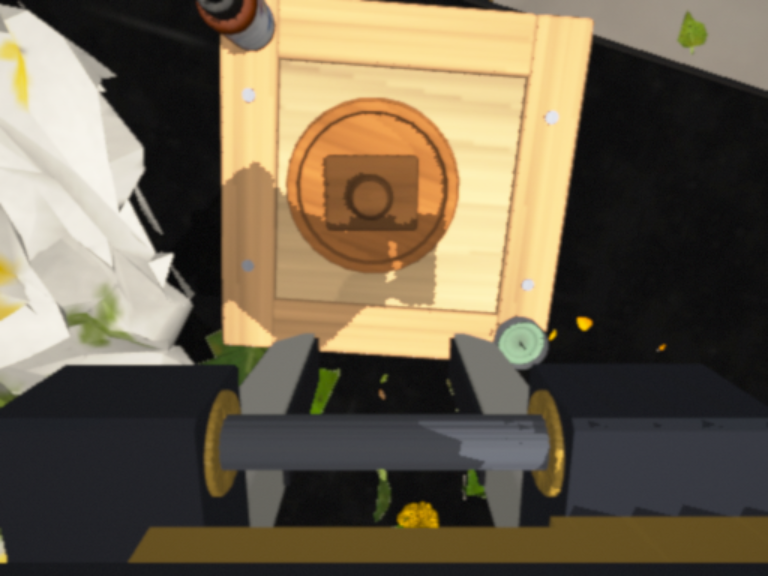

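View pics/z27.png

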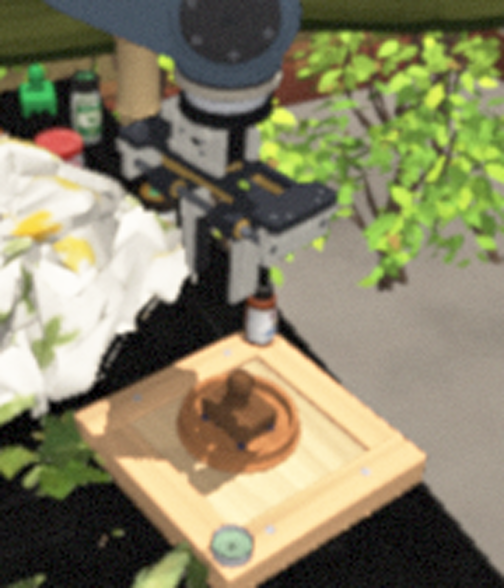

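Run:
```python
from h import *
c=load('w27');m=lambda L,z:np.mean([onz(c,u/1.5,v/1.5,z)[:2] for u,v in L],0)
b=m([(324,155),(417,155),(417,231),(324,231)],.065)
print(b,m([(298,185),(448,185)],.052),m([(372,112),(372,262)],.052),"outer",m([(288,185),(459,185)],.046),m([(372,98),(372,272)],.045))
for n,z,p in [("jam",.097,None)]: pass
a,b2=load('s0')if 0 else load('side0'),load('s27')
d=cv2.absdiff(a["image"],b2["image"]).max(2)
for n,(x0,y0,x1,y1) in dict(jamspice=(222,140,275,180),dropper=(296,195,312,225),tea=(283,285,303,303)).items(): print(n,d[y0:y1,x0:x1].mean(),(d[y0:y1,x0:x1]>50).sum())
overlay(c,.5443,-.1957,-.012,"pics/o27.png")
cv2.imwrite("pics/o27c.png",np.hstack([cv2.resize(cv2.imread("pics/o27.png")[80:290,270:480],(400,400)),cv2.resize(np.vstack([x["image"][130:185,215:285] for x in(a,b2)]),(380,400),interpolation=2)]))
```

```text
[ 0.5426388  -0.19667651] [ 0.5477751  -0.19671876] [ 0.54453996 -0.19690022] outer [ 0.54751738 -0.19704597] [ 0.54477524 -0.19668963]
jamspice 27.281603773584905 461
dropper 18.16875 50
tea 6.161111111111111 0
```

View pics/o27c.png

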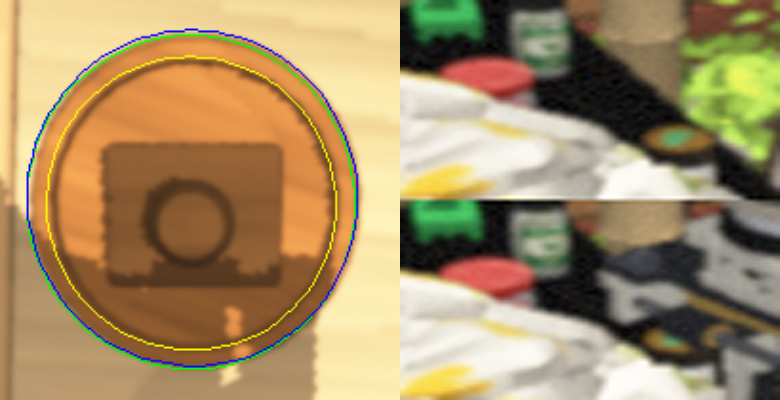

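```bash
python3 -c "
from h import *
print(robot.sign_off())"
```

```text
the job is handed in; nothing more can be done
None
```

The dish is seated in the socket and the brown print block stands upright in the middle of it, released. I handed the job in at about 27 s of the 67 s allowed.

**What I did**
- **Dish:** I slid it about with the fingertips inside its tray wall until it leaned. I then pushed it on the way it leaned, and it dropped into the socket.
- **Block:** I picked up the brown block, not the green look-alike, by its grip. I stood it in the seated dish and backed the arm clear.

**Last checks**
- **Dish seated:** A further sideways push met about 7 N, more than sliding friction would give. The fingertip touched the tray floor at z = 37.3 mm on one side, where a flush dish has it at 37 mm. On the opposite side it went down to 37.4 mm with no clear contact force. The flush model's outline also fits the last wrist picture.
- **Block centred:** It measures about 2 mm from the middle of the dish.
- **Bystanders:** The jam jar, dropper and tealight stand upright and unmoved in the last pictures. The spice jar was partly hidden behind the gripper in the last side view, so it is less surely checked; what shows of it looks unmoved.

**Checks that disagreed**
- My early tilt fit from a single picture was unreliable, so I dropped it in favour of touch and comparing views.
- Estimates of the dish centre from single views differed by up to about 3 mm.

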